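# Put the kidney dishes away under the cover

### The arm

A 6-joint arm with a two-finger parallel gripper is mounted at the origin on the work surface. World frame = base frame: x ahead of the robot, y to its left, z up, the work surface at z = 0. Lengths are in m, angles in rad, forces in N, time in s.
With the tool pointing down it reaches from about 0.35 to 0.775 m from the base axis. Payload 5.5 kg.
Tool frame: the origin (TCP) lies midway between the tips of the shut fingers; the grasp point (between the pads) lies 19 mm behind it; z points along the fingers, y is the line along which they close (so a half turn about z gives the same grasp; the last joint's range is limited). The gripper opens to 85 mm and grips with 20 to 120 N. Pads are 22 mm wide; open, the fingers measure 114 mm over their backs; the gripper's body (76 mm by 85 mm) begins 54 mm behind the grasp point. The pads swing forward as they close: fully open they stand 13 mm farther back than shut.
Start: joints at [0.965, 0.313, 0.046, 1.304, 0, 1.431], TCP at [0.258, 0.514, 0.231] pointing down, gripper open.
Joint ranges: [-2.76, 2.76], [-0.86, 1.69], [-1.03, 1.26], [-2.2, 2.34], [-1.47, 1.5], [-3.14, 3.14]. Speed limits (rad/s): [2.57, 2.57, 3.14, 3.14, 3.14, 3.14].

### API

Orientations are given as a unit quaternion [w, x, y, z].
In Python, from workcell import env gives the robot as it stands.
- The arm moves only by the tool move_arm, never from a script. Its argument "targets" is a list of rows, each a list of 3 entries, a list of its own where there are three numbers: the shift along the tool's x, y, z in mm, then the turn, a rotation vector about the tool's x, y, z in units of 10 degrees (1.0 is 10 degrees), then the closure, from -1 (fully open) to 1 (shut). In form: [[[dx, dy, dz], [ax, ay, az], gripper], ...]. A call has 1 to 5 rows; each row is the pose to reach, as a shift and turn from the pose commanded when the call began, along the tool's axes at that moment; what a row does not reach only later rows make up. A row lasts 1/8 s, in which the tool goes at most 62.5 mm and 10.7 degrees, less where a joint would pass 70% of its speed; a pose out of reach is approached as far as the arm can. A call with a gripper value outside its range is refused whole. The fingers move at their own pace and stop on an object; "squeeze" is the grip in N (left out, the last holds). Time passes only in rows, so rows that repeat a pose let the fingers close. It gives the time, the measured TCP pose, the force, the opening and the grip force at its end, in the units of the state.
- env.get_state(): the state, without advancing time (a new reading comes with each control period).
- env.read_camera(name): name is "scene" or "top" or "wrist"; returns a dict with "pixels" (480x640x3 uint8, red, green, blue), "fovy" (degrees; the focal length in pixels is half the picture's height over the tangent of half this angle, whatever the lens; pixels are square), "cx", "cy" (the principal point, pixels), "extrinsics" (4x4, takes a point from world to camera coordinates); the wrist camera has in their place "mount" (4x4, takes a point from camera to tool coordinates, whose origin is the TCP and whose axes are the flange's). Camera axes: x right, y up, looking along -z (the intrinsics and any distortion apply to the point x, -y, -z); pixel columns grow to the right and rows downward; lengths in m; the calibration is good to about 2 mm. The wrist camera is an equidistant fisheye: a pixel r from the principal point sees the ray r / f radians off the axis. A picture is of the moment at which its call begins: read the wrist's pose just before it. There is no depth.
- env.hand_in(): hands the job in; it is judged then, once.
Trained networks look in a picture, given as the dict that the camera call returned (one of the last four; its "shot" number tells which), for a name from the list of things; names that differ only in an ending like _2 or _b are one class to them, and where a whole thing is asked for, a point or a joint stands for the part that bears it (a point fixed in the world has none). Each returns a list of dicts, best first, with "confidence" (0 to 1); they miss things now and then, are a little off and sometimes report something else, mostly with a low value. They report only what shows in the picture. A call takes as long as a camera call. They do not tell look-alikes from the thing itself.
- env.spot_in(thing, picture): "centre" ([x, y, z] in m, in world coordinates, good to about 4 mm: the middle of the surface that is visible of it).
- env.regions_of(thing, picture): "mask" (480x640 bool, what is visible of it).
- env.landmark_of(thing, picture): "centre" ([x, y, z] in m, in world coordinates, good to about 4 mm: a listed point, or the origin of a listed thing).
The state is a dict: "clock": time; "joint_pos": joint angles; "qvel": joint speeds; "tau": joint torques, N m; "tcp_pos": TCP position; "orientation": TCP orientation; "wrist_force": force on the tool from outside, world axes, zero at the start; "ft_torque": the same for the moment, N m; "finger_gap": finger opening in m; "grip_force": force on a finger pad.
Only numpy, scipy, OpenCV 4.12 (cv2) and the standard library are available. Lean on these libraries where they do the work, as an engineer would, in place of code of your own. Each camera call takes 0.05 s, during which the arm holds its last target. There are 200 camera calls.

### The job

Raise the blue cover of the dish holder upright, move the swab carton that was left on the holder flat onto the middle of the black mat, and nest every loose kidney dish in the holder, one in another, each turned to match the one below and fully home. When all are nested, fold the cover down again until it is level over the stack. Leave the bottle, the test box and the pen cup where they are.

Things in the scene. Friction and masses are not known exactly. Their poses are not given: they have to be found in the camera images.
- dish0: loose blue kidney dish (three or four are present). 136 mm long (x), 63 wide (y -27 to +36), 44 high, 0.14 kg, open top. Origin: centre of the underside of its straight 54 mm wide middle; +y to its hollow, waisted side; z up. Its top 18 mm is an upright collar, gripped across y at x = 0 on flats at y = -27 (80 long) and +27 (40 long, in the waist); below is a tapered body 26 mm high.
- dish1: loose green kidney dish (three or four are present). Same shape, size, axes and origin as dish0.
- dish2: loose yellow kidney dish (three or four are present). Same shape, size, axes and origin as dish0.
- dish3: loose orange kidney dish (three or four are present). Same shape, size, axes and origin as dish0.
- holder: fixed holder: white plate 180 x 165 x 8 mm (y -60 to +105) with a steel kidney dish of the loose ones' shape fixed on it as the nest. Origin: on the table below the nest dish's origin; x along its length, +y its hollow side, towards the hinge. Dark posts 144 mm high at x = +-82, y = +90. Fully home, the k-th dish's origin lies at x = y = 0, 8 + 18 k mm up, at the holder's yaw.
- nest (a point): centre of the nest dish's rim, 52 mm above the table over the holder's origin. How dishes nest: a dish's tapered body (5 mm inside its collar at the top, 11 at the foot) drops into the collar below with about 2 mm play, at one yaw only, until collar stands on collar, 18 mm higher each time.
- cover (a joint): stiff hinged blue cover of the holder; stays where it is left (about 2 N at the handle moves it). 0 = level over the nest, pi/2 = upright, grows as it is raised; stops at -0.5 and 1.8
- cover_hinge (a point): middle of the cover's hinge line, which runs along the holder's x, 90 mm from the nest towards +y and 140 mm above the table
- cover_handle (a point): middle of the cover's red handle bar: 12 mm round, parallel to the hinge and 180 mm from it, free for 100 mm between its two arms; gap from bar to panel 39 mm. The panel is 150 mm wide, 5 thick, and ends 135 mm from the hinge. The bar may turn between fingers that stay pointing down.
- carton: white and navy swab carton 100 x 56 x 46 mm (x, y, z), 0.1 kg, at first lying on the nest dish's rim under the cover. Origin: centre of its underside
- mat: fixed black rubber mat 130 x 170 x 3 mm (x, y, z) on the table. Origin: centre of its underside
- sanitiser: bystander: pink bottle, 68 mm round, 170 mm high, origin centre of its underside
- testbox: bystander: navy and white open box of test cards 100 x 180 x 80 mm, origin centre of its underside
- pencup: bystander: black pen cup 68 mm round, 146 mm high with pens, origin centre of its underside
Mind the look-alikes: they are no part of the job. Several things look just like the dish2: the one meant starts nearest to the robot's base.

How it is judged:
On the way, in this order (a step that is already met when the one before it is completed fails the run):
1. the cover is raised upright (value of joint cover above 1.4 rad), for 0.2 s.
2. every dish is nested fully home in the holder (horizontal distance between each of dish0, dish1, dish2, dish3 and nest below 0.014 m and angle between each of dish0, dish1, dish2, dish3's own z axis and vertical below 0.07 rad and angle between the x axis of each of dish0, dish1, dish2, dish3 and the x axis of holder, either way round below 0.2 rad and (z of dish0 in the frame of holder between 0.022 and 0.03 m or z of dish0 in the frame of holder between 0.04 and 0.048 m or z of dish0 in the frame of holder between 0.058 and 0.066 m or z of dish0 in the frame of holder between 0.076 and 0.084 m) and (z of dish1 in the frame of holder between 0.022 and 0.03 m or z of dish1 in the frame of holder between 0.04 and 0.048 m or z of dish1 in the frame of holder between 0.058 and 0.066 m or z of dish1 in the frame of holder between 0.076 and 0.084 m) and (z of dish2 in the frame of holder between 0.022 and 0.03 m or z of dish2 in the frame of holder between 0.04 and 0.048 m or z of dish2 in the frame of holder between 0.058 and 0.066 m or z of dish2 in the frame of holder between 0.076 and 0.084 m) and (z of dish3 in the frame of holder between 0.022 and 0.03 m or z of dish3 in the frame of holder between 0.04 and 0.048 m or z of dish3 in the frame of holder between 0.058 and 0.066 m or z of dish3 in the frame of holder between 0.076 and 0.084 m)), for 0.2 s.
At the end, for the whole second after the job is handed in: Cover level within 0.12 rad; carton flat on the mat, its centre within 50 mm of the mat's; every dish present is nested in the holder: level (0.07 rad), within 14 mm of the nest's axis, turned to match it within 0.2 rad and within 4 mm of a fully-home height (18 mm steps); everything at rest (all of step 2 and value of joint cover between -0.12 and 0.12 rad and horizontal distance between carton and mat below 0.05 m and height (world z) of carton below 0.009 m and angle between carton's own z axis and vertical below 0.1 rad and linear speed of each of dish0, dish1, dish2, dish3, carton below 0.02 m/s and velocity of joint cover between -0.05 and 0.05 rad/s); the robot touches nothing.
It fails at once if the sanitiser is pushed more than 40 mm (distance of sanitiser from where it was at the start of the episode above 0.04 m).
It fails at once if the testbox is pushed more than 40 mm (distance of testbox from where it was at the start of the episode above 0.04 m).
It fails at once if the pencup is pushed more than 40 mm (distance of pencup from where it was at the start of the episode above 0.04 m).
Of dish0, dish1, dish2, dish3 only 3 to 4 are there at a start; the rules pass over those that are not, and their reading is None.
At some moment in a run one of dish0, dish1, dish2, dish3, carton may be knocked a few centimetres aside while the robot is not near it.
Once in a run the grip may slacken for a moment while it holds something.
It also fails if it takes over 210 s, if anything falls off the work surface, if the arm or the gripper's body presses on something with over 40 N, if the wrist force passes 120 N, or if a joint passes its speed limit or range.

## Working session

There is one attempt and no reset: what is moved stays moved. The work goes in short steps, Python scripts to look and compute and a tool call to move; the robot and the scene stay as the last step left them, time stands still between calls to the robot, and variables do not carry over. Pictures are saved under pics/ and viewed, at most 14 in all, crops included, and the job is handed in when it is done.

Besides the shell and the picture viewer there is one more tool, called after ">>>" by a JSON object that holds its "fn" and its "kwargs". move_arm: Moves the arm, as the interface text tells. Its arguments: {"type":"object","properties":{"targets":{"type":"array","items":{"type":"array"}},"squeeze":{"type":"number"}},"required":["targets"]}

```bash
ls; mkdir -p pics
cat > h.py <<'E'
import numpy as np, cv2
from workcell import env
from scipy.spatial.transform import Rotation as R
def q2R(q): return R.from_quat([q[1],q[2],q[3],q[0]]).as_matrix()
def save(p,n): cv2.imwrite('pics/'+n,p['pixels'][...,::-1])
def proj(p,X):
    X=np.atleast_2d(X); E=np.array(p['extrinsics']); c=X@E[:3,:3].T+E[:3,3]
    f=240/np.tan(np.radians(p['fovy'])/2)
    return np.c_[p['cx']+f*c[:,0]/-c[:,2], p['cy']-f*c[:,1]/-c[:,2]]
def ray(p,uv):
    E=np.array(p['extrinsics']); f=240/np.tan(np.radians(p['fovy'])/2)
    uv=np.atleast_2d(uv).astype(float)
    d=np.c_[(uv[:,0]-p['cx'])/f,-(uv[:,1]-p['cy'])/f,-np.ones(len(uv))]
    return -E[:3,:3].T@E[:3,3], d@E[:3,:3]
def atz(p,uv,z):
    o,d=ray(p,uv); return o+d*((z-o[2])/d[:,2])[:,None]
E
cat > a.py <<'E'
from h import *
np.set_printoptions(precision=3,suppress=True)
s=env.get_state(); print(s['clock'],s['tcp_pos'],s['orientation'])
for n in('scene','top'):
    p=env.read_camera(n); save(p,n+'0.png'); print(n,p['fovy'],p['cx'],p['cy'],p.keys()); print(np.array(p['extrinsics']))
    for t in ['dish0','dish1','dish2','dish3','holder','nest','cover','cover_hinge','cover_handle','carton','mat','sanitiser','testbox','pencup']:
        for fn in('landmark_of','spot_in'):
            try: r=getattr(env,fn)(t,p)
            except Exception as e: print(t,fn,str(e)[:80]); continue
            print(t,fn[:4],[(np.round(x['centre'],3).tolist(),round(x['confidence'],2)) for x in r])
E
python3 a.py
```

```text
pics
0.0 [0.258 0.513 0.23 ] [-0.     0.231  0.973 -0.001]
scene 46.72353551955983 318.45620419661645 243.56523452322605 dict_keys(['pixels', 'fovy', 'cx', 'cy', 'extrinsics', 'shot'])
[[-0.807  0.59  -0.013  0.525]
 [-0.518 -0.697  0.496  0.289]
 [ 0.284  0.407  0.868 -1.803]
 [ 0.     0.     0.     1.   ]]
dish0 land [([0.473, 0.026, 0.002], 0.96), ([0.469, 0.224, 0.002], 0.89), ([0.649, 0.226, 0.001], 0.72), ([0.675, -0.441, 0.0], 0.71), ([0.728, 0.377, 0.001], 0.67), ([0.647, 0.03, -0.001], 0.62), ([0.478, -0.433, -0.003], 0.59)]
dish0 spot [([0.46, 0.025, 0.027], 0.94), ([0.669, -0.45, 0.026], 0.94), ([0.644, 0.216, 0.022], 0.89), ([0.462, 0.213, 0.024], 0.88), ([0.725, 0.372, 0.016], 0.79), ([0.649, 0.016, 0.023], 0.62)]
dish1 land [([0.473, 0.026, 0.002], 0.96), ([0.469, 0.224, 0.002], 0.89), ([0.649, 0.226, 0.001], 0.72), ([0.675, -0.441, 0.0], 0.71), ([0.728, 0.377, 0.001], 0.67), ([0.647, 0.03, -0.001], 0.62), ([0.478, -0.433, -0.003], 0.59)]
dish1 spot [([0.46, 0.025, 0.027], 0.94), ([0.669, -0.45, 0.026], 0.94), ([0.644, 0.216, 0.022], 0.89), ([0.462, 0.213, 0.024], 0.88)
[... 4481 characters left out ...]
 pencup, sa
cover spot [([0.525, -0.221, 0.148], 0.8)]
cover_hinge land [([0.545, -0.292, 0.143], 0.8)]
cover_hinge spot [([0.526, -0.222, 0.154], 0.72), ([0.772, 0.194, 0.115], 0.26), ([0.65, 0.028, 0.014], 0.23)]
cover_handle land [([0.505, -0.116, 0.155], 0.78)]
cover_handle spot [([0.529, -0.223, 0.15], 0.63), ([0.654, 0.229, 0.019], 0.44)]
carton land []
carton spot []
mat land [([0.498, 0.432, 0.002], 0.89)]
mat spot [([0.5, 0.429, 0.005], 0.74)]
sanitiser land [([0.786, 0.203, 0.001], 0.97)]
sanitiser spot [([0.771, 0.192, 0.115], 0.59)]
testbox land [([0.796, -0.001, 0.0], 0.66)]
testbox spot [([0.787, -0.001, 0.064], 0.6)]
pencup land [([0.776, -0.185, -0.001], 0.93)]
pencup spot []
```

View pics/top0.png

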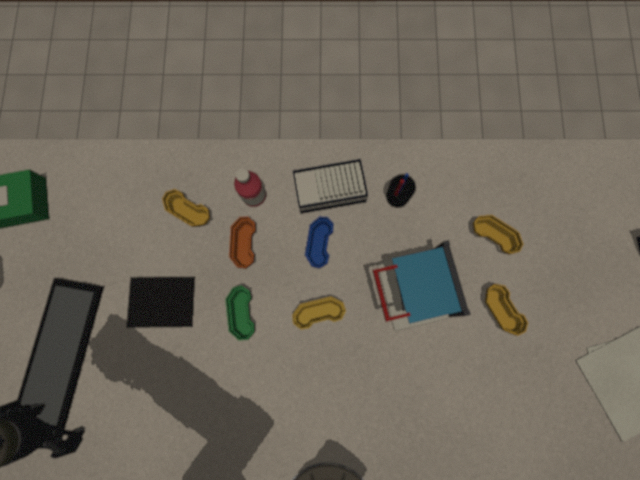

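View pics/scene0.png

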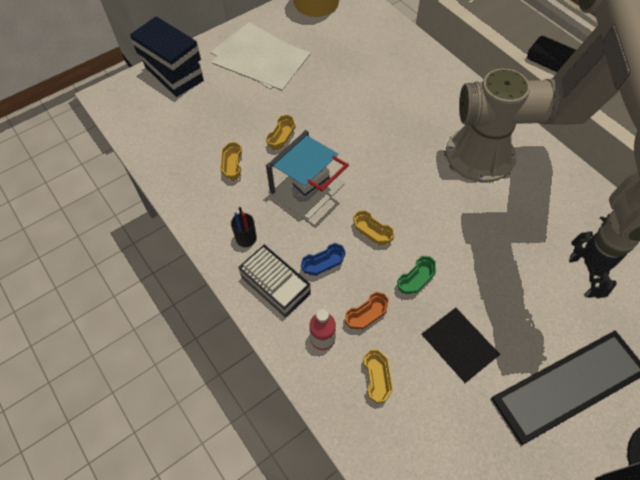

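Top view: the yellow dish-like things are at (319,311), (187,208), (497,234) and (506,308). The one nearest the base is (319,311), at about (0.474, 0.026). Blue is at (319,242), orange at (243,242), green at (240,312), the mat at (161,302), and the holder with its cover and red handle at about (383,293). The scene view shows the carton under the cover at about (311,180). Next I'll fit yaws and make a close crop of the chosen dish.

```bash
cat >> h.py <<'E'
half=np.array([(20,27),(30,32),(42,36),(55,34),(65,23),(68,8),(63,-10),(54,-21),(40,-27)],float)
RIM=np.r_[half,half[::-1]*[-1,1]]/1000
def kid(x,y,a,z0=0.,tilt=None):
    c,s=np.cos(a),np.sin(a); M=np.array([[c,-s],[s,c]])
    out=[]
    for ins,z in((0,.044),(.0,.026),(.011,0.)):
        P=RIM.copy(); P[:,1]-=.003; P*= (1-ins/np.array([.068,.0315])); P[:,1]+=.003
        out.append(np.c_[P@M.T+[x,y],np.full(len(P),z0+z)])
    return out
def fillm(p,L,S=3):
    m=np.zeros((480*S,640*S),np.uint8)
    a=[(proj(p,P)+.5)*S for P in L]
    for i,P in enumerate(a):
        cv2.fillPoly(m,[np.round(P).astype(np.int32)],1)
    for P,Q in zip(a[:-1],a[1:]):
        for k in range(len(P)):
            j=(k+1)%len(P); cv2.fillConvexPoly(m,cv2.convexHull(np.float32([P[k],P[j],Q[k],Q[j]]).round().astype(np.int32)),1)
    return cv2.resize(m.astype(np.float32),(640,480),interpolation=cv2.INTER_AREA)
def fit(views,x,y,z0=0.,yaws=np.radians(np.arange(0,360,30))):
    from scipy.optimize import minimize
    def cost(v):
        c=0
        for p,m in views:
            f=fillm(p,kid(*v,z0)); c+=1-np.minimum(f,m).sum()/np.maximum(f,m).sum()
        return c/len(views)
    best=sorted((cost((x,y,a)),a) for a in yaws)[:4]
    rs=[minimize(cost,(x,y,a),method='Nelder-Mead',options=dict(initial_simplex=np.array([(x,y,a),(x+.006,y,a),(x,y+.006,a),(x,y,a+.3)]),maxfev=150,xatol=1e-4,fatol=1e-4)) for _,a in best]
    rs.sort(key=lambda r:r.fun); return rs
def near(masks,p,X):
    u,v=proj(p,X)[0]
    def d(m):
        ys,xs=np.nonzero(m['mask']); return np.hypot(xs.mean()-u,ys.mean()-v) if len(xs) else 1e9
    b=min(masks,key=d); return b['mask'].astype(np.float32),d(b)
E
cat > b.py <<'E'
from h import *
np.set_printoptions(precision=4,suppress=True)
V=[]
for n in('scene','top'):
    p=env.read_camera(n); V.append((p,env.regions_of('dish0',p)))
for nm,x,y in(('blue',.648,.026),('orange',.649,.227),('green',.469,.226),('yellow',.474,.026)):
    vs=[];dd=[]
    for p,ms in V:
        m,d=near(ms,p,[x,y,.03]); dd.append(round(d,1)); vs.append((p,m))
    vs=[v for v,d in zip(vs,dd) if d<12]
    for r in fit(vs,x,y)[:3]: print(nm,dd,r.x[:2],np.degrees(r.x[2])%360,round(r.fun,3))
w=env.read_camera('wrist'); save(w,'w0.png'); print(w['fovy'],w['cx'],w['cy']); print(np.array(w['mount']))
c=V[1][0]['pixels'][270:350,270:370]; c2=V[0][0]['pixels'][200:260,335:410]
a=cv2.resize(c,(500,400),interpolation=cv2.INTER_CUBIC); cv2.imwrite('pics/crop.png',a[...,::-1])
E
python3 b.py
```

```text
blue [np.float64(1.7), np.float64(1.2)] [0.6493 0.0261] 172.53910612351496 0.066
blue [np.float64(1.7), np.float64(1.2)] [0.6496 0.0269] 172.22393724392487 0.069
blue [np.float64(1.7), np.float64(1.2)] [0.6495 0.0189] 354.23740324006934 0.17
orange [np.float64(62.3), np.float64(2.0)] [0.6476 0.2246] 181.02186914549586 0.062
orange [np.float64(62.3), np.float64(2.0)] [0.6476 0.2167] 359.10037593546286 0.175
orange [np.float64(62.3), np.float64(2.0)] [0.6477 0.2172] 0.6345724679935566 0.176
green [np.float64(3.5), np.float64(2.5)] [0.4665 0.2218] 189.51842335410444 0.075
green [np.float64(3.5), np.float64(2.5)] [0.466 0.222] 189.68779159445825 0.075
green [np.float64(3.5), np.float64(2.5)] [0.4684 0.2147] 9.346116600767353 0.185
yellow [np.float64(2.0), np.float64(2.1)] [0.4729 0.0236] 104.24030014487342 0.076
yellow [np.float64(2.0), np.float64(2.1)] [0.4726 0.023 ] 103.92675638903468 0.078
yellow [np.float64(2.0), np.float64(2.1)] [0.4664 0.0233] 283.39138691499994 0.163
65.70646984690485 315.16512599674405 238.6784391778951
[[ 0.0004  0.946   0.3242  0.0824]
 [ 1.     -0.0003 -0.0005 -0.0003]
 [-0.0003  0.3242 -0.946  -0.1425]
 [ 0.      0.      0.      1.    ]]
```

View pics/crop.png

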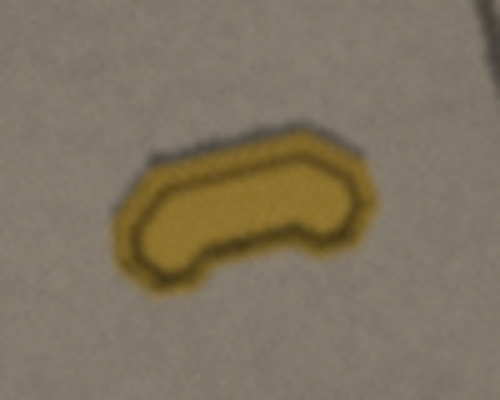

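The crop shows the yellow dish with its hollow facing the robot, which agrees with the fitted yaw of 104°. All four colours are present. Now I'll plan the move to above the handle.

```bash
cat >> h.py <<'E'
def down(psi):
    a=np.radians(psi); c,s=np.cos(a),np.sin(a)
    return np.array([[c,s,0],[s,-c,0],[0,0,-1.]])
def plan(wps,start=None):
    """wps: (x,y,z,psi deg). prints shift/turn of each relative to the previous"""
    s=env.get_state()
    p,Rm=(np.array(s['tcp_pos']),q2R(s['orientation'])) if start is None else (np.array(start[:3]),down(start[3]))
    print('t',round(s['clock'],2),'tcp',np.round(p,4),'psi',round(np.degrees(np.arctan2(Rm[1,0],Rm[0,0]))%360,2),'gap',round(s['finger_gap'],4),'F',np.round(s['wrist_force'],1),'grip',np.round(s['grip_force'],1))
    for w in wps:
        t=np.array(w[:3]); Rt=down(w[3]); d=Rm.T@(t-p)*1000; v=np.degrees(R.from_matrix(Rm.T@Rt).as_rotvec())/10
        print(w,'shift',np.round(d,1),'turn',np.round(v,2),'rows',int(np.ceil(max(np.linalg.norm(d)/60,np.linalg.norm(v)/1.05))))
        p,Rm=t,Rt
E
python3 -c "
from h import *
plan([(.502,-.1175,.25,193)])"
```

```text
t 3.05 tcp [0.2583 0.5138 0.2313] psi 153.31 gap 0.0857 F [ 0.4 -0.1  0.5] grip 0.0
(0.502, -0.1175, 0.25, 193) shift [-501.3 -454.6  -18.7] turn [ 0.    0.   -3.97] rows 12
```

>>> {"fn": "move_arm", "kwargs": {"targets": [[[-46,-42,-19],[0,0,0],0],[[-92,-83,-19],[0,0,0],0],[[-138,-125,-19],[0,0,0],0],[[-184,-167,-19],[0,0,0],0],[[-225,-204,-19],[0,0,0],0]], "squeeze": 30}}

```text
clock: 3.68
tcp_pos: [0.3682, 0.2286, 0.2506]
orientation: [0.001, 0.231, 0.973, 0.0]
wrist_force: [0.8, 0.4, -0.0]
finger_gap: 0.0426
grip_force: 0.0
```

>>> {"fn": "move_arm", "kwargs": {"targets": [[[-46,-42,0],[0,0,0],0],[[-92,-83,0],[0,0,0],0],[[-138,-125,0],[0,0,0],0],[[-184,-167,0],[0,0,0],0],[[-225,-204,0],[0,0,0],0]]}}

```text
clock: 4.3
tcp_pos: [0.4777, -0.0552, 0.2505]
orientation: [0.0, 0.231, 0.973, 0.0]
wrist_force: [0.2, 0.4, 0.9]
finger_gap: 0.0429
grip_force: 0.0
```

>>> {"fn": "move_arm", "kwargs": {"targets": [[[-25,-23,0],[0,0,-1],0],[[-50,-46,0],[0,0,-2],0],[[-51,-46,0],[0,0,-3],0],[[-51,-46,0],[0,0,-3.97],0],[[-51,-46,0],[0,0,-3.97],0]]}}

```text
clock: 4.92
tcp_pos: [0.502, -0.117, 0.2503]
orientation: [-0.0, -0.112, 0.994, 0.0]
wrist_force: [0.5, -1.5, 0.6]
finger_gap: 0.043
grip_force: 0.0
```

```bash
cat > c.py <<'E'
from h import *
import sys
plan([(.502,-.1175,.25,193)])
w=env.read_camera('wrist')
for t in sys.argv[2:]:
    print(t,[(np.round(x['centre'],4).tolist(),round(x['confidence'],2)) for x in env.landmark_of(t,w)])
if sys.argv[1]!='-': save(w,sys.argv[1])
E
python3 c.py w1.png cover_handle cover_hinge nest carton
```

```text
t 4.92 tcp [ 0.502  -0.117   0.2503] psi 192.89 gap 0.043 F [ 0.5 -1.5  0.6] grip 0.0
(0.502, -0.1175, 0.25, 193) shift [ 0.1 -0.4  0.3] turn [ 0.    0.   -0.01] rows 1
cover_handle [([0.5065, -0.1186, 0.156], 0.73)]
cover_hinge [([0.5457, -0.2937, 0.1401], 0.83), ([0.5073, -0.1141, 0.1587], 0.74)]
nest []
carton [([0.4684, 0.2227, -0.0036], 0.68)]
```

View pics/w1.png

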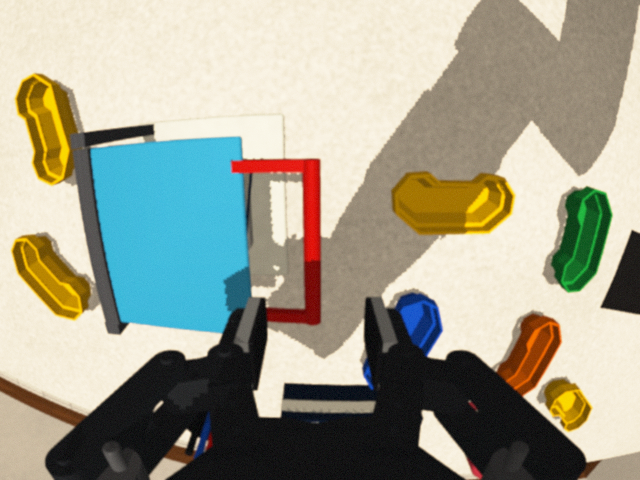

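The wrist view shows the red bar at about (312,240), running between the open fingers and parallel to them. Going down and gripping it.

>>> {"fn": "move_arm", "kwargs": {"targets": [[[0,0,40],[0,0,0],0],[[0,0,80],[0,0,0],0],[[0,0,112],[0,0,0],0],[[0,0,112],[0,0,0],0]]}}

```text
clock: 5.68
tcp_pos: [0.5, -0.1159, 0.1361]
orientation: [-0.002, -0.113, 0.994, 0.001]
wrist_force: [-0.5, -0.4, -0.0]
finger_gap: 0.0427
grip_force: 0.0
```

>>> {"fn": "move_arm", "kwargs": {"targets": [[[0,0,0],[0,0,0],0.3],[[0,0,0],[0,0,0],0.5],[[0,0,0],[0,0,0],0.8],[[0,0,0],[0,0,0],1],[[0,0,0],[0,0,0],1]], "squeeze": 25}}

```text
clock: 6.3
tcp_pos: [0.5036, -0.1191, 0.1399]
orientation: [0.001, -0.113, 0.994, -0.002]
wrist_force: [1.2, -5.9, 0.5]
finger_gap: 0.0108
grip_force: 25.6
```

Run:
```python
from h import *
plan([]); 
s=env.get_state(); g=np.array(s['tcp_pos'])+[0,0,.019]; H=np.array([.546,-.2935,.140]); d=g-H
print(d,np.hypot(np.hypot(d[0],d[1]),d[2]),np.degrees(np.arctan2(d[1],d[0])),'th',np.arctan2(d[2],np.hypot(d[0],d[1])))
t0=.09
for t in np.linspace(t0,1.7,16): print(round(t,2),np.round([.18e3*(np.cos(t)-np.cos(t0)),-.18e3*(np.sin(t)-np.sin(t0))]))
```

```text
t 6.3 tcp [ 0.5036 -0.1191  0.1399] psi 192.95 gap 0.0108 F [ 1.2 -5.9  0.5] grip 25.6
[-0.04243326  0.17443742  0.01891407] 0.18051796943527929 103.67209493926318 th 0.1049693128958301
0.09 [ 0. -0.]
0.2 [ -3. -19.]
0.3 [ -8. -38.]
0.41 [-14. -56.]
0.52 [-23. -73.]
0.63 [-33. -89.]
0.73 [ -46. -104.]
0.84 [ -59. -118.]
0.95 [ -74. -130.]
1.06 [ -91. -140.]
1.16 [-108. -149.]
1.27 [-126. -156.]
1.38 [-145. -160.]
1.49 [-164. -163.]
1.59 [-183. -164.]
1.7 [-202. -162.]
```

>>> {"fn": "move_arm", "kwargs": {"targets": [[[0,-3,-19],[0,0,0],1],[[0,-8,-38],[0,0,0],1],[[0,-14,-56],[0,0,0],1],[[0,-23,-73],[0,0,0],1],[[0,-33,-89],[0,0,0],1]]}}

```text
clock: 6.92
tcp_pos: [0.5105, -0.1492, 0.2282]
orientation: [0.001, -0.113, 0.994, 0.0]
wrist_force: [4.8, -0.6, -6.8]
finger_gap: 0.011
grip_force: 24.3
```

>>> {"fn": "move_arm", "kwargs": {"targets": [[[0,-13,-15],[0,0,0],1],[[0,-26,-29],[0,0,0],1],[[0,-41,-41],[0,0,0],1],[[0,-58,-51],[0,0,0],1],[[0,-75,-60],[0,0,0],1]]}}

```text
clock: 7.55
tcp_pos: [0.5273, -0.2199, 0.2904]
orientation: [0.003, -0.114, 0.993, 0.001]
wrist_force: [2.7, 6.3, 4.8]
finger_gap: 0.0108
grip_force: 25.3
```

>>> {"fn": "move_arm", "kwargs": {"targets": [[[0,-18,-7],[0,0,0],1],[[0,-37,-11],[0,0,0],1],[[0,-56,-14],[0,0,0],1],[[0,-75,-15],[0,0,0],1],[[0,-94,-13],[0,0,0],1]]}}

```text
clock: 8.18
tcp_pos: [0.5493, -0.3134, 0.3032]
orientation: [0.003, -0.114, 0.993, -0.001]
wrist_force: [3.5, 4.4, 2.5]
finger_gap: 0.011
grip_force: 26.6
```

Run:
```python
from h import *
plan([]); 
s=env.get_state(); g=np.array(s['tcp_pos'])+[0,0,.019]; H=np.array([.546,-.2935,.140]); d=g-H
print(d,np.hypot(np.hypot(d[0],d[1]),d[2]))
```

```text
t 8.18 tcp [ 0.5493 -0.3134  0.3032] psi 193.08 gap 0.011 F [3.5 4.4 2.5] grip 26.6
[ 0.00325365 -0.01991933  0.18223062] 0.18334493820234862
```

>>> {"fn": "move_arm", "kwargs": {"targets": [[[0,0,0],[0,0,0],0.5],[[0,0,0],[0,0,0],0.0],[[0,0,-30],[0,0,0],0.0],[[0,0,-70],[0,0,0],0.0],[[0,0,-110],[0,0,0],0]]}}

```text
clock: 8.8
tcp_pos: [0.5469, -0.3127, 0.4118]
orientation: [-0.0, -0.114, 0.994, 0.0]
wrist_force: [0.6, -0.7, 1.0]
finger_gap: 0.043
grip_force: 0.0
```

>>> {"fn": "move_arm", "kwargs": {"targets": [[[0,50,0],[0,0,0],-1],[[0,100,0],[0,0,0],-1],[[0,150,60],[0,0,0],-1],[[0,150,100],[0,0,0],-1],[[0,150,100],[0,0,0],-1]]}}

```text
clock: 9.43
tcp_pos: [0.5092, -0.1641, 0.3055]
orientation: [-0.005, -0.114, 0.993, 0.003]
wrist_force: [-0.2, 0.1, 0.6]
finger_gap: 0.0854
grip_force: 0.0
```

```bash
cat > d.py <<'E'
from h import *
plan([])
T=['cover_handle','cover_hinge','nest','carton','holder']
for n in('wrist','top','scene'):
    p=env.read_camera(n); save(p,n+'2.png')
    for t in T: print(n,t,[(np.round(x['centre'],4).tolist(),round(x['confidence'],2)) for x in env.landmark_of(t,p)])
E
python3 d.py
```

```text
t 9.43 tcp [ 0.5092 -0.1641  0.3055] psi 193.13 gap 0.0854 F [-0.2  0.1  0.6] grip 0.0
wrist cover_handle [([0.5506, -0.3179, 0.3174], 0.86), ([0.779, -0.1867, -0.0045], 0.26)]
wrist cover_hinge [([0.5444, -0.2948, 0.1426], 0.88), ([0.6437, 0.2254, 0.0025], 0.47)]
wrist nest []
wrist carton [([0.5241, -0.2023, 0.0524], 0.56)]
wrist holder []
top cover_handle []
top cover_hinge []
top nest [([0.527, -0.2088, 0.0523], 0.64)]
top carton [([0.5228, -0.2043, 0.0471], 0.73)]
top holder [([0.5279, -0.2006, -0.0032], 0.81), ([0.7811, -0.1889, -0.0029], 0.72), ([0.5254, -0.207, 0.0505], 0.32)]
scene cover_handle [([0.544, -0.3166, 0.3212], 0.56)]
scene cover_hinge [([0.5455, -0.2935, 0.1402], 0.87)]
scene nest [([0.5232, -0.2078, 0.0505], 0.86)]
scene carton [([0.527, -0.2051, 0.0501], 0.92)]
scene holder [([0.5269, -0.2056, 0.0034], 0.65)]
```

View pics/wrist2.png

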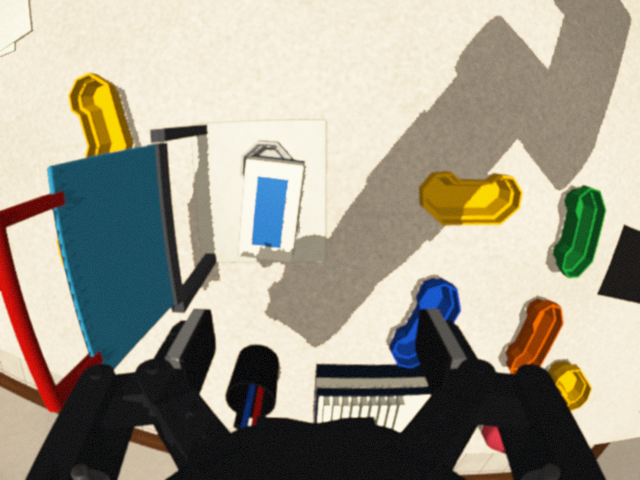

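The wrist view shows the cover upright. The carton is on the nest, with its blue label at about (270,212), and it looks turned a few degrees. Measuring its axis.

```bash
cat >> h.py <<'E'
def wray(w,s,uv):
    f=240/np.tan(np.radians(w['fovy'])/2); uv=np.atleast_2d(uv).astype(float)
    q=np.c_[uv[:,0]-w['cx'],uv[:,1]-w['cy']]; r=np.hypot(*q.T)+1e-9; th=r/f
    d=np.c_[q[:,0]/r*np.sin(th),-q[:,1]/r*np.sin(th),-np.cos(th)]
    M=np.array(w['mount']); Rt=q2R(s['orientation'])
    return Rt@M[:3,3]+np.array(s['tcp_pos']), d@(Rt@M[:3,:3]).T
def watz(w,s,uv,z):
    o,d=wray(w,s,uv); return o+d*((z-o[2])/d[:,2])[:,None]
E
python3 - <<'E'
from h import *
s=env.get_state(); w=env.read_camera('wrist')
P=watz(w,s,[(258,178),(289,179),(281,246),(252,246)],.098); print(P.round(4))
for a,b in((0,3),(1,2)): d=P[a]-P[b]; print(np.degrees(np.arctan2(d[1],d[0])))
for a,b in((1,0),(2,3)): d=P[a]-P[b]; print(np.degrees(np.arctan2(d[1],d[0])))
m=env.regions_of('carton',w); print(len(m),[x['confidence'] for x in m])
hsv=cv2.cvtColor(w['pixels'],cv2.COLOR_RGB2HSV); B=((hsv[...,0]>98)&(hsv[...,0]<118)&(hsv[...,1]>120)&(hsv[...,2]>120)).astype(np.uint8)
B[:, :225]=0; B[:,320:]=0; B[:150]=0;B[270:]=0
ys,xs=np.nonzero(B); Q=watz(w,s,np.c_[xs,ys],.098)[:,:2]
c,sz,a=cv2.minAreaRect(Q.astype(np.float32)*1000); print('label',np.round(c,1),np.round(sz,1),a)
# posts / plate yaw: hinge ends by network
plan([(.5255,-.205,.25,193),(.5255,-.205,.078,193)])
E
```

```text
[[ 0.5034 -0.2277  0.098 ]
 [ 0.4979 -0.1979  0.098 ]
 [ 0.5671 -0.1917  0.098 ]
 [ 0.5739 -0.2209  0.098 ]]
-174.5051906683518
-174.85726061763071
100.46314520426766
103.13314782978833
1 [0.82]
label [ 527.2 -205.5] [68.2 28.1] 5.671873569488525
t 10.43 tcp [ 0.5136 -0.1675  0.3102] psi 193.01 gap 0.0855 F [ 0.5  0.7 -0.1] grip 0.0
(0.5255, -0.205, 0.25, 193) shift [ -3.1 -39.2  60.2] turn [ 0. -0.  0.] rows 2
(0.5255, -0.205, 0.078, 193) shift [  0.   0. 172.] turn [0. 0. 0.] rows 3
```

>>> {"fn": "move_arm", "kwargs": {"targets": [[[-2,-39,60],[0,0,0.75],-1],[[-2,-39,120],[0,0,0.75],-1],[[-2,-39,180],[0,0,0.75],-1],[[-2,-39,240],[0,0,0.75],-1],[[-2,-39,255],[0,0,0.75],-1]]}}

```text
clock: 11.05
tcp_pos: [0.5212, -0.2033, 0.0513]
orientation: [-0.003, -0.048, 0.999, 0.002]
wrist_force: [-0.3, 0.5, 0.3]
finger_gap: 0.0853
grip_force: 0.0
```

>>> {"fn": "move_arm", "kwargs": {"targets": [[[0,0,0],[0,0,0],-0.3],[[0,0,0],[0,0,0],0.2],[[0,0,0],[0,0,0],0.5],[[0,0,0],[0,0,0],1],[[0,0,0],[0,0,0],1]], "squeeze": 30}}

```text
clock: 11.68
tcp_pos: [0.5264, -0.2061, 0.0579]
orientation: [0.002, -0.048, 0.999, -0.001]
wrist_force: [0.5, -0.7, 7.4]
finger_gap: 0.0556
grip_force: 33.0
```

>>> {"fn": "move_arm", "kwargs": {"targets": [[[0,0,-20],[0,0,0],1],[[0,0,-60],[0,0,0],1],[[0,0,-110],[0,0,0],1],[[0,0,-150],[0,0,0],1],[[0,0,-150],[0,0,0],1]]}}

```text
clock: 12.3
tcp_pos: [0.5266, -0.2063, 0.21]
orientation: [0.004, -0.048, 0.999, -0.002]
wrist_force: [0.3, 0.3, -1.1]
finger_gap: 0.0559
grip_force: 32.3
```

Run:
```python
from h import *
plan([(.497,.431,.205,185.5),(.497,.431,.008,185.5)])
```

```text
t 12.3 tcp [ 0.5266 -0.2063  0.21  ] psi 185.51 gap 0.0559 F [ 0.3  0.3 -1.1] grip 32.3
(0.497, 0.431, 0.205, 185.5) shift [-31.7 637.2   2.2] turn [-0.03  0.04  0.  ] rows 11
(0.497, 0.431, 0.008, 185.5) shift [  0.   0. 197.] turn [0. 0. 0.] rows 4
```

>>> {"fn": "move_arm", "kwargs": {"targets": [[[-3,50,0],[0,0,0],1],[[-6,105,0],[0,0,0],1],[[-9,160,0],[0,0,0],1],[[-12,215,0],[0,0,0],1],[[-15,270,0],[0,0,0],1]]}}

```text
clock: 12.92
tcp_pos: [0.5126, 0.0668, 0.2046]
orientation: [-0.0, -0.048, 0.999, 0.0]
wrist_force: [1.0, 0.3, -0.4]
finger_gap: 0.0556
grip_force: 32.5
```

>>> {"fn": "move_arm", "kwargs": {"targets": [[[-3,55,0],[0,0,0],1],[[-6,110,0],[0,0,0],1],[[-9,165,0],[0,0,0],1],[[-12,220,0],[0,0,0],1],[[-15,270,0],[0,0,0],1]]}}

```text
clock: 13.55
tcp_pos: [0.5016, 0.3371, 0.2044]
orientation: [-0.0, -0.048, 0.999, -0.0]
wrist_force: [0.7, -0.2, -1.1]
finger_gap: 0.056
grip_force: 32.5
```

>>> {"fn": "move_arm", "kwargs": {"targets": [[[-2,50,0],[0,0,0],1],[[-2,97,20],[0,0,0],1],[[-2,97,70],[0,0,0],1],[[-2,97,120],[0,0,0],1],[[-2,97,120],[0,0,0],1]]}}

```text
clock: 14.18
tcp_pos: [0.491, 0.4296, 0.0798]
orientation: [-0.005, -0.048, 0.999, -0.003]
wrist_force: [0.0, -0.3, -0.7]
finger_gap: 0.0557
grip_force: 32.5
```

Run:
```python
from h import *
plan([(.497,.431,.0095,185.5)])
```

```text
t 14.18 tcp [0.491  0.4296 0.0798] psi 185.53 gap 0.0557 F [ 0.  -0.3 -0.7] grip 32.5
(0.497, 0.431, 0.0095, 185.5) shift [-6.8  1.2 70.2] turn [-0.03 -0.06  0.  ] rows 2
```

>>> {"fn": "move_arm", "kwargs": {"targets": [[[-2,0,35],[0,0,0],1],[[-2,0,60],[0,0,0],1],[[-2,0,70],[0,0,0],1],[[-2,0,75],[0,0,0],1],[[-2,0,75],[0,0,0],1]]}}

```text
clock: 14.8
tcp_pos: [0.4978, 0.4326, 0.0116]
orientation: [0.001, -0.048, 0.999, 0.0]
wrist_force: [-1.1, 0.3, -0.2]
finger_gap: 0.0556
grip_force: 32.6
```

>>> {"fn": "move_arm", "kwargs": {"targets": [[[0,0,0],[0,0,0],0],[[0,0,0],[0,0,0],-1],[[0,0,0],[0,0,0],-1],[[0,0,-30],[0,0,0],-1],[[0,0,-80],[0,0,0],-1]]}}

```text
clock: 15.42
tcp_pos: [0.4956, 0.4312, 0.0891]
orientation: [-0.002, -0.048, 0.999, -0.001]
wrist_force: [-0.2, 1.1, 0.2]
finger_gap: 0.0852
grip_force: 0.0
```

>>> {"fn": "move_arm", "kwargs": {"targets": [[[0,-60,-60],[0,0,0],-1],[[0,-120,-120],[0,0,0],-1],[[0,-170,-165],[0,0,0],-1],[[0,-205,-165],[0,0,0],-1],[[0,-205,-165],[0,0,0],-1]]}}

```text
clock: 16.05
tcp_pos: [0.518, 0.2258, 0.2582]
orientation: [0.002, -0.046, 0.999, 0.0]
wrist_force: [-0.7, 0.7, 0.2]
finger_gap: 0.0855
grip_force: 0.0
```

```bash
cat > e.py <<'E'
from h import *
import sys
np.set_printoptions(precision=4,suppress=True)
plan([])
V=[]
for n in('scene','top'):
    p=env.read_camera(n); V.append((p,env.regions_of('dish0',p)))
    print(n,'carton',[(np.round(x['centre'],4).tolist(),round(x['confidence'],2)) for x in env.landmark_of('carton',p)],'lab',[np.round(x['centre'],3).tolist() for x in env.landmark_of('dish0',p)])
save(p,sys.argv[1])
for a in sys.argv[2:]:
    x,y=map(float,a.split(',')); vs=[]
    for p,ms in V:
        m,d=near(ms,p,[x,y,.03])
        if d<25: vs.append((p,m))
    r=fit(vs,x,y)[0]; print(a,len(vs),r.x[:2],np.degrees(r.x[2])%360,round(r.fun,3))
E
python3 e.py top3.png .648,.026 .648,.225 .468,.223 .473,.024
```

```text
t 16.05 tcp [0.518  0.2258 0.2582] psi 185.32 gap 0.0855 F [-0.7  0.7  0.2] grip 0.0
scene carton [([0.5005, 0.4283, 0.0011], 0.98)] lab [[0.65, 0.029, -0.003], [0.469, 0.223, 0.004], [0.473, 0.027, -0.0], [0.731, 0.376, -0.002], [0.672, -0.443, -0.001], [0.649, 0.226, 0.003]]
top carton [] lab [[0.65, 0.028, -0.001], [0.469, 0.223, -0.003], [0.652, 0.225, 0.004], [0.676, -0.439, -0.004], [0.732, 0.378, 0.005], [0.475, -0.436, 0.002], [0.47, 0.026, -0.0]]
.648,.026 2 [0.6496 0.0258] 172.07082096978962 0.078
.648,.225 2 [0.6466 0.224 ] 179.28307049679066 0.066
.468,.223 2 [0.4673 0.2215] 188.3439448768512 0.082
.473,.024 2 [0.4744 0.0215] 102.69884983978079 0.07
```

```bash
cat >> h.py <<'E'
_pin=proj
def proj(p,X):
    if 'mount' not in p: return _pin(p,X)
    X=np.atleast_2d(X); s=p['state']; Rt=q2R(s['orientation']); M=np.array(p['mount'])
    c=((X-s['tcp_pos'])@Rt-M[:3,3])@M[:3,:3]
    f=240/np.tan(np.radians(p['fovy'])/2); th=np.arctan2(np.hypot(c[:,0],c[:,1]),-c[:,2]); ph=np.arctan2(-c[:,1],c[:,0])
    return np.c_[p['cx']+f*th*np.cos(ph),p['cy']+f*th*np.sin(ph)]
def wrist():
    s=env.get_state(); w=env.read_camera('wrist'); w['state']=s; return w
def wfit(w,x,y,z0=0.):
    ms=env.regions_of('dish0',w); m,d=near(ms,w,[x,y,z0+.03]); r=fit([(w,m)],x,y,z0)[0]
    print('wfit',round(d,1),np.round(r.x[:2],4),round(np.degrees(r.x[2])%360,2),round(r.fun,3)); return r
E
python3 - <<'E'
from h import *
w=wrist(); wfit(w,.468,.2225); wfit(w,.647,.224)
plan([(.495,-.195,.3,193)])
E
```

```text
wfit 3.1 [0.4676 0.2228] 188.87 0.05
wfit 2.7 [0.648  0.2245] 179.21 0.052
t 16.6 tcp [0.5164 0.2289 0.2546] psi 185.58 gap 0.0851 F [ 0.  -0.5  0.7] grip 0.0
(0.495, -0.195, 0.3, 193) shift [  62.6 -419.8  -45.3] turn [ 0.   -0.01 -0.74] rows 8
```

>>> {"fn": "move_arm", "kwargs": {"targets": [[[8,-55,-45],[0,0,0],-1],[[16,-110,-45],[0,0,0],-1],[[24,-165,-45],[0,0,0],-1],[[32,-220,-45],[0,0,0],-1],[[40,-275,-45],[0,0,0],-1]]}}

```text
clock: 17.23
tcp_pos: [0.5032, -0.0508, 0.3003]
orientation: [0.0, -0.048, 0.999, 0.0]
wrist_force: [1.1, -0.0, -0.1]
finger_gap: 0.0856
grip_force: 0.0
```

>>> {"fn": "move_arm", "kwargs": {"targets": [[[8,-55,0],[0,0,0],-1],[[16,-110,0],[0,0,-0.4],-1],[[23,-145,0],[0,0,-0.74],-1],[[23,-145,0],[0,0,-0.74],-1],[[23,-145,0],[0,0,-0.74],-1]]}}

```text
clock: 17.85
tcp_pos: [0.4944, -0.1954, 0.3001]
orientation: [-0.0, -0.112, 0.994, 0.0]
wrist_force: [0.3, -0.4, -0.1]
finger_gap: 0.0852
grip_force: 0.0
```

Run:
```python
from h import *
w=wrist(); plan([])
for t in('nest','holder','cover_hinge','cover_handle'): print(t,[(np.round(x['centre'],4).tolist(),round(x['confidence'],2)) for x in env.landmark_of(t,w)])
wfit(w,.526,-.206,.008)
save(w,'w3raw.png')
def kp(x,y,a): 
    im=w['pixels'].copy()
    for P in kid(x,y,np.radians(a),.008)[:2]: cv2.polylines(im,[np.round(proj(w,P)*8).astype(np.int32)],True,(255,0,0),1,cv2.LINE_AA,3)
    c,s=np.cos(np.radians(a)),np.sin(np.radians(a)); M=np.array([[c,-s],[s,c]])
    q=np.array([(-.09,-.06),(.09,-.06),(.09,.105),(-.09,.105)])@M.T+[x,y]
    cv2.polylines(im,[np.round(proj(w,np.c_[q,np.full(4,.008)])*8).astype(np.int32)],True,(0,160,0),1,cv2.LINE_AA,3)
    return im
im=kp(.5255,-.206,193.3); cv2.imwrite('pics/w3.png',cv2.resize(im[90:290,180:400],(792,720))[:600,:,::-1])
```

```text
t 17.9 tcp [ 0.4945 -0.195   0.3002] psi 192.95 gap 0.085 F [ 0.5  0.4 -0.7] grip 0.0
nest [([0.5255, -0.2058, 0.0516], 0.77)]
holder [([0.5263, -0.2077, -0.0011], 0.86)]
cover_hinge [([0.5468, -0.2963, 0.1414], 0.56)]
cover_handle [([0.5527, -0.3154, 0.3174], 0.61)]
wfit 185.0 [ 0.526 -0.206] 0.0 1.0
```

View pics/w3.png

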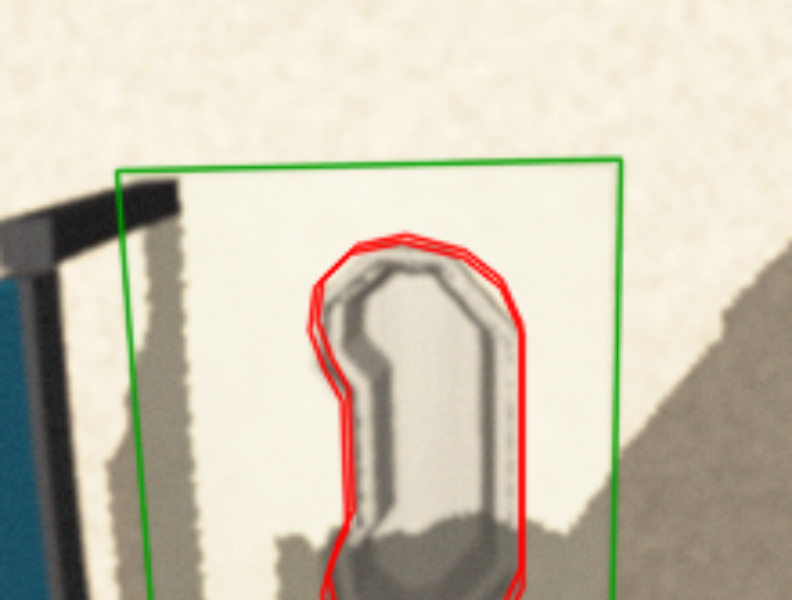

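The overlay of the assumed nest pose agrees in yaw and y: the plate's top edge and straight sides line up with it. The upper end may be about 2 mm off. Checking the lower end and the plate edge.

Run:
```python
from h import *
w=wrist()
im=w['pixels'].copy()
im=cv2.convertScaleAbs(im,alpha=1.0)
big=cv2.resize(im[140:290,240:360],None,fx=5,fy=5,interpolation=cv2.INTER_CUBIC)
def dr(x,y,a,col):
    def L(P): cv2.polylines(big,[np.round(((proj(w,P)+.5-[240,140])*5-.5)*8).astype(np.int32)],True,col,1,cv2.LINE_AA,3)
    L(kid(x,y,np.radians(a),.008)[0])
    c,s=np.cos(np.radians(a)),np.sin(np.radians(a)); M=np.array([[c,-s],[s,c]])
    q=np.array([(-.09,-.06),(.09,-.06),(.09,.105),(-.09,.105)])@M.T+[x,y]; L(np.c_[q,np.full(4,.008)])
dr(.5255,-.206,193.3,(255,0,0)); 
cv2.imwrite('pics/w4.png',big[150:,:,::-1])
```

View pics/w4.png

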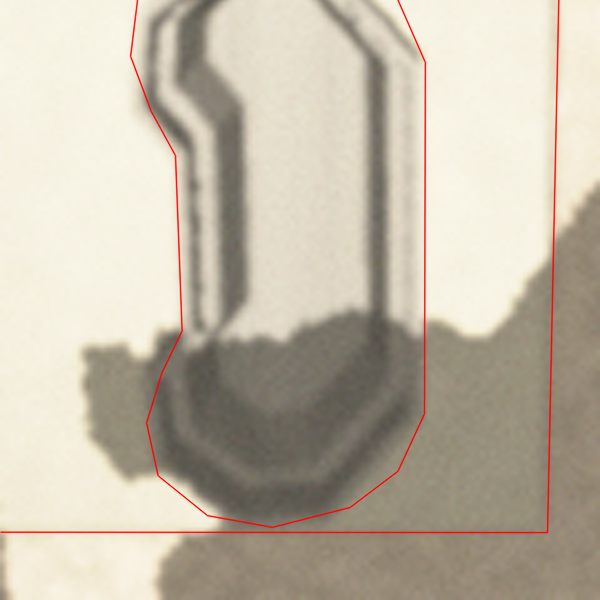

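The ends and sides overlap symmetrically, so I take the nest at (0.5255, -0.206) with yaw 193.3°. Starting with the yellow dish.

Run:
```python
from h import *
w=wrist(); wfit(w,.474,.0225)
plan([(.474,.0225,.2,103.3),(.474,.0225,.024,103.3)])
```

```text
wfit 1.8 [0.4736 0.0239] 102.81 0.056
t 18.3 tcp [ 0.4945 -0.1955  0.3004] psi 192.96 gap 0.0853 F [-0.5 -0.2  0. ] grip 0.0
(0.474, 0.0225, 0.2, 103.3) shift [-28.8 217.  100.4] turn [0.   0.   8.97] rows 9
(0.474, 0.0225, 0.024, 103.3) shift [  0.   0. 176.] turn [0. 0. 0.] rows 3
```

>>> {"fn": "move_arm", "kwargs": {"targets": [[[-6,44,20],[0,0,1],-1],[[-12,88,40],[0,0,2],-1],[[-18,132,60],[0,0,3],-1],[[-24,176,80],[0,0,4],-1],[[-29,218,100],[0,0,5],-1]]}}

```text
clock: 18.92
tcp_pos: [0.4738, 0.0245, 0.1999]
orientation: [0.0, 0.321, 0.947, 0.0]
wrist_force: [0.1, 0.3, -0.2]
finger_gap: 0.0853
grip_force: 0.0
```

>>> {"fn": "move_arm", "kwargs": {"targets": [[[0,0,0],[0,0,1],-1],[[0,0,0],[0,0,2],-1],[[0,0,0],[0,0,3],-1],[[0,0,0],[0,0,4],-1],[[0,0,0],[0,0,4],-1]]}}

```text
clock: 19.55
tcp_pos: [0.474, 0.0231, 0.2004]
orientation: [0.0, 0.622, 0.783, 0.0]
wrist_force: [-0.2, -0.2, -0.3]
finger_gap: 0.0856
grip_force: 0.0
```

Run:
```python
from h import *
w=wrist(); wfit(w,.474,.0225)
plan([(.4738,.0232,.024,103)])
```

```text
wfit 4.1 [0.4746 0.024 ] 104.43 0.055
t 19.65 tcp [0.474  0.0231 0.2003] psi 103.09 gap 0.0855 F [-0.1 -0.9 -0.3] grip 0.0
(0.4738, 0.0232, 0.024, 103) shift [  0.2  -0.2 176.3] turn [ 0.   -0.    0.01] rows 3
```

>>> {"fn": "move_arm", "kwargs": {"targets": [[[0,0,60],[0,0,0],-1],[[0,0,120],[0,0,0],-1],[[0,0,160],[0,0,0],-1],[[0,0,176],[0,0,0],-1],[[0,0,176],[0,0,0],-1]]}}

```text
clock: 20.27
tcp_pos: [0.4726, 0.0232, 0.023]
orientation: [-0.001, 0.622, 0.783, -0.001]
wrist_force: [-1.0, 0.0, 0.1]
finger_gap: 0.0852
grip_force: 0.0
```

>>> {"fn": "move_arm", "kwargs": {"targets": [[[0,0,0],[0,0,0],-0.2],[[0,0,0],[0,0,0],0.2],[[0,0,0],[0,0,0],0.6],[[0,0,0],[0,0,0],1],[[0,0,0],[0,0,0],1]], "squeeze": 40}}

```text
clock: 20.9
tcp_pos: [0.4753, 0.0229, 0.0257]
orientation: [0.001, 0.623, 0.782, 0.001]
wrist_force: [0.6, 1.0, 6.4]
finger_gap: 0.0529
grip_force: 43.2
```

>>> {"fn": "move_arm", "kwargs": {"targets": [[[0,0,-20],[0,0,0],1],[[0,0,-60],[0,0,0],1],[[0,0,-110],[0,0,0],1],[[0,0,-150],[0,0,0],1],[[0,0,-150],[0,0,0],1]]}}

```text
clock: 21.52
tcp_pos: [0.4764, 0.0228, 0.1779]
orientation: [0.003, 0.623, 0.782, 0.002]
wrist_force: [0.3, 0.6, -1.0]
finger_gap: 0.0528
grip_force: 42.5
```

Run:
```python
from h import *
w=wrist(); save(w,'w5.png')
wfit(w,.474,.0235,.150)
plan([(.5255,-.206,.174,193.3)])
```

```text
wfit 24.4 [0.477  0.0233] 104.16 0.084
t 21.62 tcp [0.4739 0.0231 0.1744] psi 102.92 gap 0.0524 F [-0.9  0.2 -1.5] grip 42.5
(0.5255, -0.206, 0.174, 193.3) shift [-234.8   -1.     0.4] turn [ 0.    0.   -9.04] rows 9
```

View pics/w5.png

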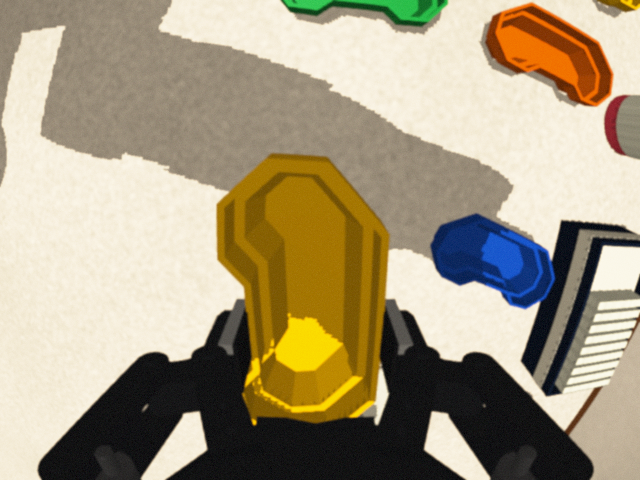

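The dish is held square and centred, with its hollow side to the left at about (235,260). Carrying it over the nest.

>>> {"fn": "move_arm", "kwargs": {"targets": [[[-47,0,0],[0,0,-1],1],[[-94,0,0],[0,0,-2],1],[[-141,0,0],[0,0,-3],1],[[-188,0,0],[0,0,-4],1],[[-235,-1,0],[0,0,-5],1]]}}

```text
clock: 22.25
tcp_pos: [0.5246, -0.2071, 0.1721]
orientation: [-0.002, 0.231, 0.973, 0.001]
wrist_force: [-0.7, 0.5, -1.1]
finger_gap: 0.0531
grip_force: 42.4
```

>>> {"fn": "move_arm", "kwargs": {"targets": [[[0,0,0],[0,0,-1],1],[[0,0,0],[0,0,-2],1],[[0,0,0],[0,0,-3],1],[[0,0,0],[0,0,-4.04],1],[[0,0,0],[0,0,-4.04],1]]}}

```text
clock: 22.88
tcp_pos: [0.5245, -0.2057, 0.1723]
orientation: [-0.001, -0.115, 0.993, 0.001]
wrist_force: [0.2, -0.5, -1.4]
finger_gap: 0.0532
grip_force: 42.5
```

Run:
```python
from h import *
w=wrist()
wfit(w,.5255,-.206,.150)
plan([(.5255,-.206,.09,193.3),(.5255,-.206,.0515,193.3)])
```

```text
wfit 199.7 [ 0.5245 -0.046 ] 270.15 0.849
t 22.98 tcp [ 0.5248 -0.2059  0.173 ] psi 193.13 gap 0.053 F [-0.3 -0.2 -2.4] grip 42.5
(0.5255, -0.206, 0.09, 193.3) shift [-0.8 -0.4 83. ] turn [ 0.01 -0.01 -0.02] rows 2
(0.5255, -0.206, 0.0515, 193.3) shift [ 0.   0.  38.5] turn [0. 0. 0.] rows 1
```

>>> {"fn": "move_arm", "kwargs": {"targets": [[[-0.5,0,45],[0,0,0],1],[[-0.5,0,80],[0,0,0],1],[[-0.5,0,90],[0,0,0],1],[[-0.5,0,100],[0,0,0],1],[[-0.5,0,100],[0,0,0],1]]}}

```text
clock: 23.6
tcp_pos: [0.5263, -0.2063, 0.0746]
orientation: [0.0, -0.116, 0.993, -0.0]
wrist_force: [0.5, 0.1, -1.3]
finger_gap: 0.053
grip_force: 42.5
```

>>> {"fn": "move_arm", "kwargs": {"targets": [[[0,0,6],[0,0,0],1],[[0,0,12],[0,0,0],1],[[0,0,18],[0,0,0],1],[[0,0,22],[0,0,0],1],[[0,0,22],[0,0,0],1]]}}

```text
clock: 24.22
tcp_pos: [0.5264, -0.2056, 0.0522]
orientation: [0.0, -0.116, 0.993, 0.001]
wrist_force: [2.2, 2.9, -0.7]
finger_gap: 0.0532
grip_force: 42.6
```

>>> {"fn": "move_arm", "kwargs": {"targets": [[[0,0,1],[0,0,0],1],[[0,0,2],[0,0,0],1],[[0,0,2],[0,0,0],1]]}}

```text
clock: 24.6
tcp_pos: [0.5265, -0.2055, 0.0518]
orientation: [0.001, -0.116, 0.993, 0.0]
wrist_force: [0.2, 5.2, 9.2]
finger_gap: 0.0526
grip_force: 43.7
```

>>> {"fn": "move_arm", "kwargs": {"targets": [[[0,0,1],[0,0,0],1],[[0,0,2],[0,0,0],1],[[0,0,2],[0,0,0],1]]}}

```text
clock: 24.98
tcp_pos: [0.5266, -0.2056, 0.0517]
orientation: [0.001, -0.116, 0.993, -0.0]
wrist_force: [-4.4, 7.5, 22.1]
finger_gap: 0.0528
grip_force: 45.2
```

>>> {"fn": "move_arm", "kwargs": {"targets": [[[0,0,-3],[0,0,0],0.8],[[0,0,-3],[0,0,0],0],[[0,0,-3],[0,0,0],-1],[[0,0,-3],[0,0,0],-1],[[0,0,-20],[0,0,0],-1]]}}

```text
clock: 25.6
tcp_pos: [0.5245, -0.206, 0.0668]
orientation: [-0.002, -0.116, 0.993, 0.001]
wrist_force: [-0.1, 0.4, 0.4]
finger_gap: 0.0857
grip_force: 0.0
```

>>> {"fn": "move_arm", "kwargs": {"targets": [[[0,0,-50],[0,0,0],-1],[[0,0,-100],[0,0,0],-1],[[0,0,-160],[0,0,0],-1],[[35,0,-200],[0,0,0],-1],[[35,0,-200],[0,0,0],-1]]}}

```text
clock: 26.22
tcp_pos: [0.492, -0.2159, 0.2722]
orientation: [0.002, -0.115, 0.993, -0.002]
wrist_force: [0.5, -0.9, -1.0]
finger_gap: 0.0857
grip_force: 0.0
```

Run:
```python
from h import *
w=wrist(); save(w,'w6.png')
wfit(w,.5255,-.206,.026); wfit(w,.649,.026)
plan([(.6495,.026,.2,172.3)])
```

```text
wfit 4.8 [ 0.5258 -0.2071] 193.37 0.055
wfit 26.3 [0.6289 0.059 ] 231.61 0.494
t 26.38 tcp [ 0.4917 -0.2143  0.2672] psi 193.28 gap 0.0855 F [-1.2 -0.5 -0.5] grip 0.0
(0.6495, 0.026, 0.2, 172.3) shift [-208.9  197.6   67.2] turn [ 0.   -0.01  2.1 ] rows 5
```

View pics/w6.png

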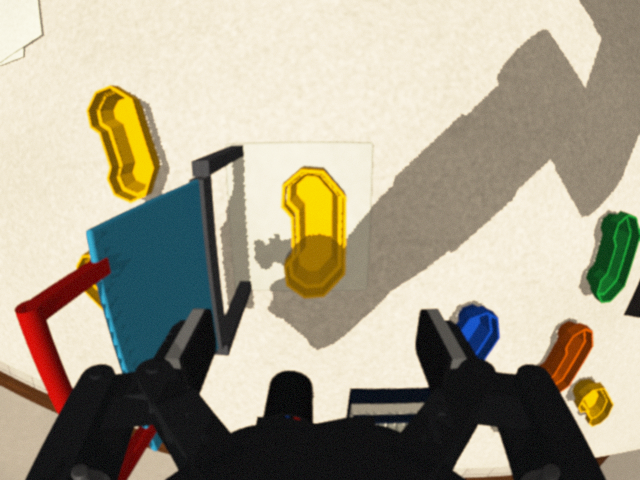

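The yellow dish is home at (315,232), with its fit matching the nest pose. Next, blue.

>>> {"fn": "move_arm", "kwargs": {"targets": [[[-42,40,13],[0,0,0.4],-1],[[-84,80,26],[0,0,0.8],-1],[[-126,120,40],[0,0,1.3],-1],[[-168,160,54],[0,0,1.7],-1],[[-209,198,67],[0,0,2.1],-1]]}}

```text
clock: 27.0
tcp_pos: [0.6499, 0.0288, 0.1982]
orientation: [-0.002, 0.068, 0.998, -0.0]
wrist_force: [-0.0, -1.3, -0.1]
finger_gap: 0.0852
grip_force: 0.0
```

Run:
```python
from h import *
w=wrist(); wfit(w,.649,.026)
plan([(.6495,.026,.024,172.3)])
```

```text
wfit 2.6 [0.6495 0.0271] 171.79 0.051
t 27.1 tcp [0.6502 0.0319 0.1958] psi 172.62 gap 0.0853 F [-0.1  0.1 -0.4] grip 0.0
(0.6495, 0.026, 0.024, 172.3) shift [ -1.1  -6.1 171.8] turn [ 0.01 -0.04  0.03] rows 3
```

>>> {"fn": "move_arm", "kwargs": {"targets": [[[0,0,60],[0,0,0],-1],[[0,0,120],[0,0,0],-1],[[0,0,160],[0,0,0],-1],[[0,0,176],[0,0,0],-1],[[0,0,176],[0,0,0],-1]]}}

```text
clock: 27.72
tcp_pos: [0.6487, 0.0264, 0.0239]
orientation: [-0.001, 0.067, 0.998, -0.0]
wrist_force: [0.4, -0.4, 0.6]
finger_gap: 0.0852
grip_force: 0.0
```

>>> {"fn": "move_arm", "kwargs": {"targets": [[[0,0,0],[0,0,0],-0.2],[[0,0,0],[0,0,0],0.2],[[0,0,0],[0,0,0],0.6],[[0,0,0],[0,0,0],1],[[0,0,0],[0,0,0],1]], "squeeze": 40}}

```text
clock: 28.35
tcp_pos: [0.6516, 0.0265, 0.0278]
orientation: [0.002, 0.067, 0.998, 0.0]
wrist_force: [0.0, 0.0, 6.2]
finger_gap: 0.0529
grip_force: 43.4
```

>>> {"fn": "move_arm", "kwargs": {"targets": [[[0,0,-20],[0,0,0],1],[[0,0,-60],[0,0,0],1],[[0,0,-110],[0,0,0],1],[[0,0,-150],[0,0,0],1],[[0,0,-150],[0,0,0],1]]}}

```text
clock: 28.98
tcp_pos: [0.6522, 0.0265, 0.1803]
orientation: [0.004, 0.067, 0.998, -0.0]
wrist_force: [0.1, -0.7, -1.4]
finger_gap: 0.0529
grip_force: 42.6
```

```bash
cat > g.py <<'E'
from h import *
import sys
x,y,z=map(float,sys.argv[1:4])
for i in range(2): w=wrist()
s=w['state']
r=wfit(w,x,y,z)
d=down(np.degrees(np.arctan2(*q2R(s['orientation'])[[1,0],0]))).T@(np.r_[r.x[:2],0]-np.r_[s['tcp_pos'][:2],0])
print('dish in tool mm',np.round(d*1000,1))
plan([tuple(map(float,a.split(','))) for a in sys.argv[4:]])
E
python3 g.py .6495 .0265 .150 .526,-.2057,.174,193.3
```

```text
wfit 27.0 [0.65   0.0265] 172.64 0.085
dish in tool mm [ 0.9 -0.2  0. ]
t 29.12 tcp [0.649  0.0267 0.1744] psi 172.31 gap 0.0529 F [ 0.7  0.1 -1.1] grip 42.6
(0.526, -0.2057, 0.174, 193.3) shift [  90.8 -246.7    0.5] turn [ 0.   -0.01 -2.1 ] rows 5
```

>>> {"fn": "move_arm", "kwargs": {"targets": [[[18,-50,0],[0,0,-0.4],1],[[36,-100,0],[0,0,-0.8],1],[[54,-150,0],[0,0,-1.3],1],[[73,-200,0],[0,0,-1.7],1],[[91,-247,0],[0,0,-2.1],1]]}}

```text
clock: 29.75
tcp_pos: [0.5244, -0.2068, 0.1733]
orientation: [-0.001, -0.117, 0.993, 0.001]
wrist_force: [0.4, -0.6, -1.5]
finger_gap: 0.053
grip_force: 42.7
```

>>> {"fn": "move_arm", "kwargs": {"targets": [[[0,0,0],[0,0,0],1],[[0,0,0],[0,0,0],1],[[0,0,40],[0,0,0],1],[[0,0,77],[0,0,0],1],[[0,0,77],[0,0,0],1]]}}

```text
clock: 30.38
tcp_pos: [0.5244, -0.203, 0.0949]
orientation: [-0.003, -0.117, 0.993, 0.002]
wrist_force: [-0.8, 0.2, -2.2]
finger_gap: 0.0524
grip_force: 42.7
```

```bash
python3 g.py .526 -.206 .07 .526,-.2057,.072,193.3
```

```text
wfit 29.3 [ 0.5249 -0.2049] 193.38 0.089
dish in tool mm [ 1.  -0.6  0. ]
t 30.52 tcp [ 0.5276 -0.2056  0.0995] psi 193.39 gap 0.0527 F [ 0.3 -0.1 -1.1] grip 42.7
(0.526, -0.2057, 0.072, 193.3) shift [ 1.7  0.3 27.5] turn [-0.01  0.01  0.01] rows 1
```

>>> {"fn": "move_arm", "kwargs": {"targets": [[[0,0,7],[0,0,0],1],[[0,0,14],[0,0,0],1],[[0,0,20],[0,0,0],1],[[0,0,25],[0,0,0],1],[[0,0,25],[0,0,0],1]]}}

```text
clock: 31.15
tcp_pos: [0.5261, -0.2058, 0.0727]
orientation: [-0.0, -0.116, 0.993, 0.0]
wrist_force: [-0.3, 0.5, -1.1]
finger_gap: 0.053
grip_force: 42.7
```

>>> {"fn": "move_arm", "kwargs": {"targets": [[[0,0,1],[0,0,0],1],[[0,0,2],[0,0,0],1],[[0,0,3],[0,0,0],1],[[0,0,3],[0,0,0],1]]}}

```text
clock: 31.65
tcp_pos: [0.5267, -0.2061, 0.0718]
orientation: [0.001, -0.116, 0.993, -0.0]
wrist_force: [-3.6, 1.2, 7.0]
finger_gap: 0.0533
grip_force: 43.7
```

>>> {"fn": "move_arm", "kwargs": {"targets": [[[0,0,2],[0,0,0],1],[[0,0,3],[0,0,0],1],[[0,0,3],[0,0,0],1]]}}

```text
clock: 32.02
tcp_pos: [0.5268, -0.2061, 0.0717]
orientation: [0.001, -0.116, 0.993, -0.001]
wrist_force: [-9.1, 2.7, 27.2]
finger_gap: 0.0528
grip_force: 45.9
```

>>> {"fn": "move_arm", "kwargs": {"targets": [[[0,0,-4],[0,0,0],0.8],[[0,0,-4],[0,0,0],0],[[0,0,-4],[0,0,0],-1],[[0,0,-4],[0,0,0],-1],[[0,0,-20],[0,0,0],-1]]}}

```text
clock: 32.65
tcp_pos: [0.5253, -0.2053, 0.0863]
orientation: [-0.001, -0.116, 0.993, 0.001]
wrist_force: [0.5, 0.2, 0.1]
finger_gap: 0.0851
grip_force: 0.0
```

>>> {"fn": "move_arm", "kwargs": {"targets": [[[0,0,-50],[0,0,0],-1],[[0,0,-100],[0,0,0],-1],[[0,0,-160],[0,0,0],-1],[[35,0,-180],[0,0,0],-1],[[35,0,-180],[0,0,0],-1]]}}

```text
clock: 33.28
tcp_pos: [0.4922, -0.2148, 0.271]
orientation: [0.002, -0.115, 0.993, -0.002]
wrist_force: [0.8, 0.6, -0.1]
finger_gap: 0.0853
grip_force: 0.0
```

```bash
python3 g.py .5255 -.206 .044 .648,.2245,.2,179.3;  python3 e.py top4.png .648,.225 .468,.223
```

```text
wfit 5.4 [ 0.5254 -0.2075] 192.54 0.054
dish in tool mm [-33.6  -0.8   0. ]
t 33.42 tcp [ 0.4925 -0.2139  0.267 ] psi 193.3 gap 0.0853 F [-0.6 -0.2 -0.7] grip 0.0
(0.648, 0.2245, 0.2, 179.3) shift [-252.2  390.9   67.2] turn [0.  0.  1.4] rows 8
t 33.42 tcp [ 0.4925 -0.2139  0.267 ] psi 193.3 gap 0.0853 F [-0.6 -0.2 -0.7] grip 0.0
scene carton [([0.4983, 0.4329, 0.001], 0.96), ([0.7766, -0.1878, 0.0001], 0.65), ([0.529, -0.2045, 0.0435], 0.32)] lab [[0.73, 0.376, 0.0], [0.528, -0.204, 0.04], [0.648, 0.228, -0.0], [0.465, 0.226, 0.005], [0.678, -0.444, -0.001], [0.525, -0.204, 0.025]]
top carton [([0.4946, 0.434, 0.0018], 0.92)] lab [[0.472, 0.225, -0.002], [0.673, -0.439, -0.006], [0.649, 0.228, 0.005], [0.525, -0.206, 0.046], [0.727, 0.376, 0.001]]
.648,.225 2 [0.6469 0.2232] 180.45293736963347 0.073
.468,.223 2 [0.4688 0.2222] 187.91481461218467 0.078
```

>>> {"fn": "move_arm", "kwargs": {"targets": [[[-32,49,10],[0,0,0],-1],[[-64,98,20],[0,0,0],-1],[[-96,147,30],[0,0,0],-1],[[-128,196,40],[0,0,0],-1],[[-160,245,50],[0,0,0],-1]]}}

```text
clock: 34.45
tcp_pos: [0.5923, 0.0631, 0.2169]
orientation: [0.0, -0.116, 0.993, -0.0]
wrist_force: [1.8, -1.2, 1.1]
finger_gap: 0.0854
grip_force: 0.0
```

>>> {"fn": "move_arm", "kwargs": {"targets": [[[-32,49,6],[0,0,0.5],-1],[[-64,98,12],[0,0,1],-1],[[-92,146,17],[0,0,1.4],-1],[[-92,146,17],[0,0,1.4],-1],[[-92,146,17],[0,0,1.4],-1]]}}

```text
clock: 35.08
tcp_pos: [0.6473, 0.2244, 0.1997]
orientation: [-0.001, 0.005, 1.0, -0.0]
wrist_force: [-0.9, -0.6, -0.6]
finger_gap: 0.0854
grip_force: 0.0
```

```bash
python3 g.py .648 .2245 0 .648,.2245,.024,179.5
```

```text
wfit 3.9 [0.6481 0.2247] 179.33 0.055
dish in tool mm [-0.7  1.   0. ]
t 35.23 tcp [0.6476 0.223  0.2009] psi 179.22 gap 0.0854 F [-0.1 -1.2 -0.1] grip 0.0
(0.648, 0.2245, 0.024, 179.5) shift [ -0.3   1.5 176.9] turn [-0.    0.   -0.03] rows 3
```

>>> {"fn": "move_arm", "kwargs": {"targets": [[[0,0,60],[0,0,0],-1],[[0,0,120],[0,0,0],-1],[[0,0,160],[0,0,0],-1],[[0,0,176],[0,0,0],-1],[[0,0,176],[0,0,0],-1]]}}

```text
clock: 35.85
tcp_pos: [0.6475, 0.2236, 0.0243]
orientation: [-0.0, 0.007, 1.0, -0.0]
wrist_force: [0.1, -0.3, 0.8]
finger_gap: 0.0855
grip_force: 0.0
```

>>> {"fn": "move_arm", "kwargs": {"targets": [[[0,0,0],[0,0,0],-0.2],[[0,0,0],[0,0,0],0.2],[[0,0,0],[0,0,0],0.6],[[0,0,0],[0,0,0],1],[[0,0,0],[0,0,0],1]], "squeeze": 40}}

```text
clock: 36.48
tcp_pos: [0.6495, 0.2249, 0.0271]
orientation: [0.002, 0.006, 1.0, 0.0]
wrist_force: [-0.3, -0.1, 6.3]
finger_gap: 0.0532
grip_force: 43.9
```

>>> {"fn": "move_arm", "kwargs": {"targets": [[[0,0,-20],[0,0,0],1],[[0,0,-60],[0,0,0],1],[[0,0,-110],[0,0,0],1],[[0,0,-160],[0,0,0],1],[[0,0,-160],[0,0,0],1]]}}

```text
clock: 37.1
tcp_pos: [0.6505, 0.2253, 0.1908]
orientation: [0.005, 0.006, 1.0, 0.001]
wrist_force: [0.3, 0.5, -1.2]
finger_gap: 0.0528
grip_force: 43.1
```

```bash
python3 g.py .648 .2245 .158 .526,-.2057,.184,193.3
```

```text
wfit 25.0 [0.6484 0.2244] 180.27 0.076
dish in tool mm [ 0.7 -0.5  0. ]
t 37.25 tcp [0.647  0.2244 0.1834] psi 179.32 gap 0.0528 F [ 0.1  1.6 -2.2] grip 43.0
(0.526, -0.2057, 0.184, 193.3) shift [ 1.159e+02 -4.315e+02 -3.000e-01] turn [-0.   -0.01 -1.4 ] rows 8
```

>>> {"fn": "move_arm", "kwargs": {"targets": [[[13,-50,0],[0,0,0],1],[[26,-100,0],[0,0,0],1],[[40,-150,0],[0,0,0],1],[[53,-200,0],[0,0,0],1],[[66,-245,0],[0,0,0],1]]}}

```text
clock: 37.88
tcp_pos: [0.5767, -0.0211, 0.182]
orientation: [-0.002, 0.006, 1.0, 0.0]
wrist_force: [-0.3, -0.3, -1.5]
finger_gap: 0.053
grip_force: 43.1
```

>>> {"fn": "move_arm", "kwargs": {"targets": [[[13,-50,0],[0,0,-0.4],1],[[26,-100,0],[0,0,-0.8],1],[[39,-146,0],[0,0,-1.2],1],[[50,-186.5,0],[0,0,-1.4],1],[[50,-186.5,0],[0,0,-1.4],1]]}}

```text
clock: 38.5
tcp_pos: [0.5246, -0.2077, 0.1821]
orientation: [-0.002, -0.114, 0.994, 0.001]
wrist_force: [0.1, 0.5, -1.8]
finger_gap: 0.0528
grip_force: 43.2
```

>>> {"fn": "move_arm", "kwargs": {"targets": [[[0,0,0],[0,0,0],1],[[0,0,25],[0,0,0],1],[[0,0,50],[0,0,0],1],[[0,0,67],[0,0,0],1],[[0,0,67],[0,0,0],1]]}}

```text
clock: 39.12
tcp_pos: [0.5253, -0.2033, 0.1153]
orientation: [-0.002, -0.117, 0.993, 0.001]
wrist_force: [0.5, 0.2, -1.6]
finger_gap: 0.0529
grip_force: 43.1
```

```bash
python3 g.py .526 -.206 .09 .526,-.2057,.089,193.3
```

```text
wfit 28.7 [ 0.5259 -0.205 ] 193.78 0.094
dish in tool mm [ 0.5 -0.9  0. ]
t 39.27 tcp [ 0.5271 -0.205   0.1179] psi 193.38 gap 0.0532 F [-0.7 -0.4 -1.3] grip 43.1
(0.526, -0.2057, 0.089, 193.3) shift [ 1.2 -0.4 28.9] turn [-0.    0.    0.01] rows 1
```

>>> {"fn": "move_arm", "kwargs": {"targets": [[[0,0,7],[0,0,0],1],[[0,0,14],[0,0,0],1],[[0,0,20],[0,0,0],1],[[0,0,26],[0,0,0],1],[[0,0,26],[0,0,0],1]]}}

```text
clock: 39.9
tcp_pos: [0.5261, -0.2055, 0.0906]
orientation: [-0.0, -0.116, 0.993, 0.0]
wrist_force: [1.1, -0.1, -1.8]
finger_gap: 0.053
grip_force: 43.2
```

>>> {"fn": "move_arm", "kwargs": {"targets": [[[0,0,1],[0,0,0],1],[[0,0,2],[0,0,0],1],[[0,0,4],[0,0,0],1],[[0,0,4],[0,0,0],1]]}}

```text
clock: 40.4
tcp_pos: [0.5267, -0.2057, 0.089]
orientation: [0.001, -0.116, 0.993, -0.0]
wrist_force: [-3.6, 2.2, 8.0]
finger_gap: 0.0531
grip_force: 44.4
```

>>> {"fn": "move_arm", "kwargs": {"targets": [[[0,0,2],[0,0,0],1],[[0,0,3],[0,0,0],1],[[0,0,3],[0,0,0],1]]}}

```text
clock: 40.78
tcp_pos: [0.5268, -0.2057, 0.0889]
orientation: [0.001, -0.116, 0.993, -0.001]
wrist_force: [-9.2, 3.9, 27.1]
finger_gap: 0.053
grip_force: 46.5
```

>>> {"fn": "move_arm", "kwargs": {"targets": [[[0,0,-4],[0,0,0],0.8],[[0,0,-4],[0,0,0],0],[[0,0,-4],[0,0,0],-1],[[0,0,-4],[0,0,0],-1],[[0,0,-20],[0,0,0],-1]]}}

```text
clock: 41.4
tcp_pos: [0.5253, -0.205, 0.1032]
orientation: [-0.001, -0.116, 0.993, 0.001]
wrist_force: [-0.1, -0.0, 0.5]
finger_gap: 0.0854
grip_force: 0.0
```

>>> {"fn": "move_arm", "kwargs": {"targets": [[[0,0,-50],[0,0,0],-1],[[0,0,-100],[0,0,0],-1],[[0,0,-150],[0,0,0],-1],[[35,0,-160],[0,0,0],-1],[[35,0,-160],[0,0,0],-1]]}}

```text
clock: 42.02
tcp_pos: [0.4918, -0.2142, 0.2671]
orientation: [0.001, -0.115, 0.993, -0.001]
wrist_force: [0.5, 0.0, -0.6]
finger_gap: 0.0855
grip_force: 0.0
```

```bash
python3 g.py .5255 -.206 .062 .468,.2225,.2,188.5;  python3 e.py top5.png .468,.223
```

```text
wfit 5.7 [ 0.526  -0.2074] 192.57 0.056
dish in tool mm [-34.3  -1.3   0. ]
t 42.17 tcp [ 0.4926 -0.2136  0.2643] psi 193.3 gap 0.0851 F [ 0.2  0.1 -0.7] grip 0.0
(0.468, 0.2225, 0.2, 188.5) shift [-76.4 430.1  64.4] turn [0.   0.   0.48] rows 8
t 42.17 tcp [ 0.4926 -0.2136  0.2643] psi 193.3 gap 0.0851 F [ 0.2  0.1 -0.7] grip 0.0
scene carton [([0.4981, 0.4309, 0.0026], 0.71)] lab [[0.731, 0.374, 0.002], [0.676, -0.44, 0.001], [0.525, -0.207, 0.065], [0.528, -0.204, 0.043], [0.525, -0.204, 0.026]]
top carton [] lab [[0.473, 0.227, 0.0], [0.526, -0.208, 0.066], [0.672, -0.437, -0.005], [0.732, 0.374, 0.0], [0.522, -0.206, 0.045], [0.522, -0.206, 0.029]]
.468,.223 2 [0.4671 0.2221] 189.93955749830616 0.068
```

>>> {"fn": "move_arm", "kwargs": {"targets": [[[-9,50,10],[0,0,0],-1],[[-18,100,20],[0,0,0],-1],[[-27,150,30],[0,0,0],-1],[[-36,200,40],[0,0,0],-1],[[-45,250,50],[0,0,0],-1]]}}

```text
clock: 43.2
tcp_pos: [0.4785, 0.0416, 0.2141]
orientation: [0.0, -0.116, 0.993, 0.0]
wrist_force: [0.5, -0.1, -0.3]
finger_gap: 0.0854
grip_force: 0.0
```

>>> {"fn": "move_arm", "kwargs": {"targets": [[[-9,50,5],[0,0,0.2],-1],[[-18,100,10],[0,0,0.4],-1],[[-26,150,14],[0,0,0.45],-1],[[-31,180,14],[0,0,0.45],-1],[[-31,180,14],[0,0,0.45],-1]]}}

```text
clock: 43.82
tcp_pos: [0.467, 0.2242, 0.2001]
orientation: [-0.0, -0.079, 0.997, 0.0]
wrist_force: [0.9, -0.1, 0.3]
finger_gap: 0.0854
grip_force: 0.0
```

```bash
python3 g.py .468 .2225 0 .468,.2225,.024,188.8
```

```text
wfit 3.3 [0.4677 0.2231] 188.62 0.058
dish in tool mm [-0.6 -0.   0. ]
t 43.98 tcp [0.4674 0.2217 0.2002] psi 188.8 gap 0.0857 F [0.1 0.5 0.6] grip 0.0
(0.468, 0.2225, 0.024, 188.8) shift [ -0.8   0.7 176.2] turn [-0. -0. -0.] rows 3
```

>>> {"fn": "move_arm", "kwargs": {"targets": [[[-0.5,0,60],[0,0,0],-1],[[-0.5,0,120],[0,0,0],-1],[[-0.5,0,160],[0,0,0],-1],[[-0.5,0,176],[0,0,0],-1],[[-0.5,0,176],[0,0,0],-1]]}}

```text
clock: 44.6
tcp_pos: [0.4669, 0.2208, 0.0231]
orientation: [-0.002, -0.076, 0.997, -0.0]
wrist_force: [-1.2, -0.1, -0.1]
finger_gap: 0.0853
grip_force: 0.0
```

>>> {"fn": "move_arm", "kwargs": {"targets": [[[0,0,0],[0,0,0],-0.2],[[0,0,0],[0,0,0],0.2],[[0,0,0],[0,0,0],0.6],[[0,0,0],[0,0,0],1],[[0,0,0],[0,0,0],1]], "squeeze": 40}}

```text
clock: 45.22
tcp_pos: [0.4693, 0.2227, 0.0259]
orientation: [0.002, -0.077, 0.997, 0.0]
wrist_force: [-0.5, -0.2, 6.7]
finger_gap: 0.0531
grip_force: 43.3
```

>>> {"fn": "move_arm", "kwargs": {"targets": [[[0,0,-20],[0,0,0],1],[[0,0,-60],[0,0,0],1],[[0,0,-110],[0,0,0],1],[[0,0,-170],[0,0,0],1],[[0,0,-170],[0,0,0],1]]}}

```text
clock: 45.85
tcp_pos: [0.471, 0.2233, 0.1999]
orientation: [0.005, -0.077, 0.997, 0.001]
wrist_force: [1.0, 0.7, -1.8]
finger_gap: 0.053
grip_force: 42.9
```

```bash
python3 g.py .468 .2225 .168 .526,-.2057,.194,193.3
```

```text
wfit 25.0 [0.4693 0.2222] 189.9 0.082
dish in tool mm [ 0.2 -0.7  0. ]
t 46.0 tcp [0.4672 0.2222 0.1936] psi 188.82 gap 0.0529 F [-0.2  0.4 -1.8] grip 42.8
(0.526, -0.2057, 0.194, 193.3) shift [ 7.500e+00 -4.318e+02 -4.000e-01] turn [-0.   -0.01 -0.45] rows 8
```

>>> {"fn": "move_arm", "kwargs": {"targets": [[[1,-50,0],[0,0,0],1],[[2,-100,0],[0,0,0],1],[[3,-150,0],[0,0,0],1],[[4,-200,0],[0,0,0],1],[[4,-245,0],[0,0,0],1]]}}

```text
clock: 46.62
tcp_pos: [0.5, -0.0218, 0.1921]
orientation: [-0.002, -0.077, 0.997, 0.001]
wrist_force: [0.4, -0.3, -1.5]
finger_gap: 0.053
grip_force: 43.0
```

>>> {"fn": "move_arm", "kwargs": {"targets": [[[1,-50,0],[0,0,-0.1],1],[[2,-100,0],[0,0,-0.2],1],[[3,-150,0],[0,0,-0.3],1],[[3.5,-187,0],[0,0,-0.45],1],[[3.5,-187,0],[0,0,-0.45],1]]}}

```text
clock: 47.25
tcp_pos: [0.5257, -0.2078, 0.1915]
orientation: [-0.002, -0.114, 0.993, 0.001]
wrist_force: [-0.4, 0.3, -1.2]
finger_gap: 0.0532
grip_force: 43.1
```

>>> {"fn": "move_arm", "kwargs": {"targets": [[[0,0,0],[0,0,0],1],[[0,0,25],[0,0,0],1],[[0,0,50],[0,0,0],1],[[0,0,60],[0,0,0],1],[[0,0,60],[0,0,0],1]]}}

```text
clock: 47.88
tcp_pos: [0.526, -0.2044, 0.1336]
orientation: [-0.001, -0.116, 0.993, 0.001]
wrist_force: [0.1, 0.3, -1.3]
finger_gap: 0.0533
grip_force: 43.0
```

```bash
python3 g.py .526 -.206 .108 .526,-.2057,.106,193.3
```

```text
wfit 28.3 [ 0.5263 -0.2058] 193.8 0.09
dish in tool mm [ 0.5 -0.7  0. ]
t 48.02 tcp [ 0.5273 -0.2057  0.1354] psi 193.34 gap 0.0533 F [ 0.7  0.2 -1.3] grip 43.0
(0.526, -0.2057, 0.106, 193.3) shift [ 1.3  0.3 29.3] turn [-0.01  0.01  0.  ] rows 1
```

>>> {"fn": "move_arm", "kwargs": {"targets": [[[1,0,7],[0,0,0],1],[[1,0,14],[0,0,0],1],[[1,0,20],[0,0,0],1],[[1,0,27],[0,0,0],1],[[1,0,27],[0,0,0],1]]}}

```text
clock: 48.65
tcp_pos: [0.5254, -0.2058, 0.1067]
orientation: [-0.0, -0.116, 0.993, 0.0]
wrist_force: [0.2, 0.1, -1.2]
finger_gap: 0.0529
grip_force: 43.1
```

>>> {"fn": "move_arm", "kwargs": {"targets": [[[0,0,1],[0,0,0],1],[[0,0,2],[0,0,0],1],[[0,0,4],[0,0,0],1],[[0,0,4],[0,0,0],1]]}}

```text
clock: 49.15
tcp_pos: [0.5257, -0.2059, 0.1058]
orientation: [0.001, -0.116, 0.993, -0.0]
wrist_force: [-6.5, 2.2, 14.3]
finger_gap: 0.0532
grip_force: 44.9
```

>>> {"fn": "move_arm", "kwargs": {"targets": [[[0,0,1],[0,0,0],1],[[0,0,2],[0,0,0],1],[[0,0,2],[0,0,0],1]]}}

```text
clock: 49.52
tcp_pos: [0.5258, -0.2059, 0.1058]
orientation: [0.001, -0.116, 0.993, -0.001]
wrist_force: [-8.9, 4.1, 26.9]
finger_gap: 0.0533
grip_force: 46.4
```

>>> {"fn": "move_arm", "kwargs": {"targets": [[[0,0,-4],[0,0,0],0.8],[[0,0,-4],[0,0,0],0],[[0,0,-4],[0,0,0],-1],[[0,0,-4],[0,0,0],-1],[[0,0,-20],[0,0,0],-1]]}}

```text
clock: 50.15
tcp_pos: [0.5245, -0.2053, 0.1202]
orientation: [-0.001, -0.116, 0.993, 0.001]
wrist_force: [-0.1, -0.2, 0.4]
finger_gap: 0.085
grip_force: 0.0
```

>>> {"fn": "move_arm", "kwargs": {"targets": [[[0,0,-50],[0,0,0],-1],[[0,0,-100],[0,0,0],-1],[[0,20,-150],[0,0,0],-1],[[35,20,-160],[0,0,0],0],[[35,20,-160],[0,0,0],0]]}}

```text
clock: 50.78
tcp_pos: [0.4864, -0.1949, 0.2842]
orientation: [0.001, -0.115, 0.993, -0.001]
wrist_force: [0.5, 1.0, 0.8]
finger_gap: 0.0513
grip_force: 0.0
```

```bash
cat > f.py <<'E'
from h import *
plan([])
for n in('wrist','top','scene'):
    p=wrist() if n=='wrist' else env.read_camera(n); save(p,n+'6.png')
    for t in('dish0','carton','cover_handle','cover_hinge'): print(n,t,[(np.round(x['centre'],4).tolist(),round(x['confidence'],2)) for x in env.landmark_of(t,p)])
    if n=='wrist': wfit(p,.5255,-.206,.08)
p=env.read_camera('scene'); cv2.imwrite('pics/stack.png',cv2.resize(p['pixels'][100:250,230:380],(600,600),interpolation=cv2.INTER_CUBIC)[...,::-1])
E
python3 f.py
```

```text
t 50.77 tcp [ 0.4864 -0.1949  0.2842] psi 193.26 gap 0.0513 F [0.5 1.  0.8] grip 0.0
wrist dish0 [([0.7298, 0.3779, 0.0015], 0.84), ([0.5244, -0.2091, 0.0768], 0.67), ([0.4757, -0.4374, 0.0014], 0.59)]
wrist carton []
wrist cover_handle [([0.5492, -0.3134, 0.3152], 0.9)]
wrist cover_hinge [([0.5481, -0.2944, 0.141], 0.96)]
wfit 6.6 [ 0.5258 -0.2076] 191.98 0.059
top dish0 [([0.6757, -0.4395, -0.004], 0.73), ([0.5282, -0.2052, 0.0788], 0.72), ([0.7315, 0.3776, 0.0034], 0.64), ([0.5267, -0.2074, 0.0674], 0.59), ([0.5213, -0.2058, 0.0248], 0.56), ([0.5233, -0.2069, 0.0446], 0.52)]
top carton [([0.4978, 0.4297, 0.001], 0.74), ([0.5255, -0.2025, 0.0007], 0.41)]
top cover_handle []
top cover_hinge [([0.7952, -0.0008, 0.0004], 0.31)]
scene dish0 [([0.6725, -0.4434, 0.0009], 0.96), ([0.7302, 0.3751, -0.001], 0.94), ([0.5257, -0.2082, 0.0826], 0.9), ([0.5211, -0.2039, 0.0297], 0.5), ([0.5274, -0.2058, 0.043], 0.48), ([0.526, -0.208, 0.0515], 0.45)]
scene carton [([0.4961, 0.4311, 0.004], 0.77)]
scene cover_handle [([0.5423, -0.3144, 0.3196], 0.97)]
scene cover_hinge [([0.5453, -0.2938, 0.1381], 0.68)]
```

View pics/stack.png

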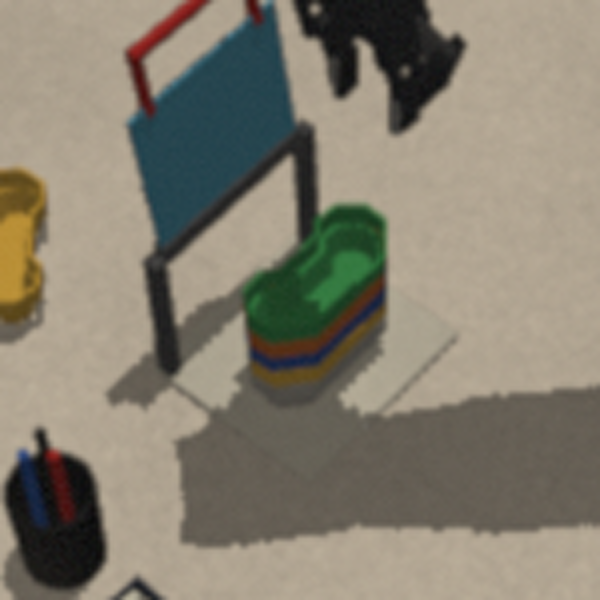

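The stack is square and tight, in the order yellow, blue, orange, green, and the cover is upright. Folding it down now.

Run:
```python
from h import *
plan([(.549,-.3134,.41,193.1),(.549,-.3134,.303,193.1)])
```

```text
t 51.62 tcp [ 0.487  -0.1945  0.2813] psi 193.31 gap 0.0429 F [ 0.3 -0.4  0.3] grip 0.0
(0.549, -0.3134, 0.41, 193.1) shift [ -33.  -129.9 -128.7] turn [0.   0.   0.02] rows 4
(0.549, -0.3134, 0.303, 193.1) shift [  0.   0. 107.] turn [0. 0. 0.] rows 2
```

>>> {"fn": "move_arm", "kwargs": {"targets": [[[0,0,-55],[0,0,0],0],[[0,0,-110],[0,0,0],0],[[-10,-40,-129],[0,0,0],0],[[-22,-85,-129],[0,0,0],0],[[-33,-130,-129],[0,0,0],0]]}}

```text
clock: 52.25
tcp_pos: [0.5498, -0.3145, 0.4111]
orientation: [0.001, -0.116, 0.993, -0.001]
wrist_force: [0.5, -0.6, 0.9]
finger_gap: 0.0424
grip_force: 0.0
```

>>> {"fn": "move_arm", "kwargs": {"targets": [[[0,0,0],[0,0,0],0],[[0,0,0],[0,0,0],0]]}}

```text
clock: 52.5
tcp_pos: [0.5488, -0.3133, 0.4097]
orientation: [-0.0, -0.116, 0.993, 0.001]
wrist_force: [-1.3, 0.7, 0.2]
finger_gap: 0.043
grip_force: 0.0
```

Run:
```python
from h import *
w=wrist(); save(w,'w7.png')
print([(np.round(x['centre'],4).tolist(),round(x['confidence'],2)) for x in env.landmark_of('cover_handle',w)])
plan([(.549,-.3134,.303,193.1)])
```

```text
[([0.5492, -0.3165, 0.3165], 0.86)]
t 52.6 tcp [ 0.5486 -0.3124  0.4113] psi 193.35 gap 0.0426 F [-0.3  0.5  0.4] grip 0.0
(0.549, -0.3134, 0.303, 193.1) shift [-1.000e-01 -1.000e+00  1.083e+02] turn [-0.    0.    0.02] rows 2
```

View pics/w7.png

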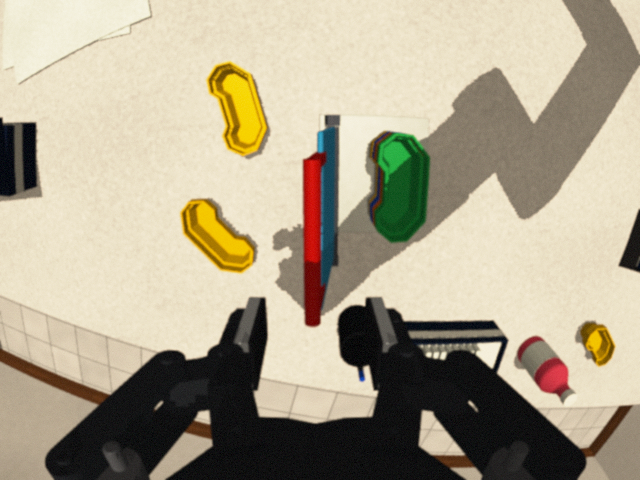

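The wrist view shows the red bar at about (313,240), running between the fingers. Gripping it and folding down.

>>> {"fn": "move_arm", "kwargs": {"targets": [[[0,-1,50],[0,0,0],0],[[0,-1,90],[0,0,0],0],[[0,-1,107],[0,0,0],0],[[0,-1,107],[0,0,0],0]]}}

```text
clock: 53.1
tcp_pos: [0.5482, -0.3127, 0.3032]
orientation: [-0.001, -0.116, 0.993, 0.001]
wrist_force: [0.0, -0.6, 0.7]
finger_gap: 0.0426
grip_force: 0.0
```

>>> {"fn": "move_arm", "kwargs": {"targets": [[[0,0,0],[0,0,0],0.3],[[0,0,0],[0,0,0],0.5],[[0,0,0],[0,0,0],0.8],[[0,0,0],[0,0,0],1],[[0,0,0],[0,0,0],1]], "squeeze": 25}}

```text
clock: 53.72
tcp_pos: [0.5497, -0.3147, 0.3046]
orientation: [0.001, -0.116, 0.993, -0.001]
wrist_force: [0.7, 0.3, 6.2]
finger_gap: 0.011
grip_force: 24.5
```

>>> {"fn": "move_arm", "kwargs": {"targets": [[[0,20,-1],[0,0,0],1],[[0,39,0],[0,0,0],1],[[0,59,3],[0,0,0],1],[[0,78,9],[0,0,0],1],[[0,96,16],[0,0,0],1]]}}

```text
clock: 54.35
tcp_pos: [0.5276, -0.2217, 0.2881]
orientation: [0.001, -0.116, 0.993, -0.002]
wrist_force: [1.0, -2.6, 4.5]
finger_gap: 0.0111
grip_force: 26.4
```

>>> {"fn": "move_arm", "kwargs": {"targets": [[[0,17,9],[0,0,0],1],[[0,34,21],[0,0,0],1],[[0,49,34],[0,0,0],1],[[0,62,48],[0,0,0],1],[[0,74,64],[0,0,0],1]]}}

```text
clock: 54.98
tcp_pos: [0.5105, -0.1492, 0.2237]
orientation: [0.001, -0.116, 0.993, -0.001]
wrist_force: [0.6, -2.0, 2.3]
finger_gap: 0.0107
grip_force: 27.3
```

>>> {"fn": "move_arm", "kwargs": {"targets": [[[0,10,17],[0,0,0],1],[[0,18,35],[0,0,0],1],[[0,24,54],[0,0,0],1],[[0,28,73],[0,0,0],1],[[0,28,73],[0,0,0],1]]}}

```text
clock: 55.6
tcp_pos: [0.5037, -0.1209, 0.1493]
orientation: [-0.0, -0.116, 0.993, 0.001]
wrist_force: [2.7, 3.5, -2.3]
finger_gap: 0.011
grip_force: 28.2
```

Run:
```python
from h import *
plan([]); env.read_camera('top'); plan([])
```

```text
t 55.6 tcp [ 0.5037 -0.1209  0.1493] psi 193.35 gap 0.011 F [ 2.7  3.5 -2.3] grip 28.2
t 55.65 tcp [ 0.5037 -0.121   0.1499] psi 193.35 gap 0.0112 F [ 2.6  4.  -1.8] grip 28.2
```

>>> {"fn": "move_arm", "kwargs": {"targets": [[[0,1,9],[0,0,0],1],[[0,1.5,18],[0,0,0],1],[[0,1.5,26],[0,0,0],1],[[0,1.5,26],[0,0,0],1],[[0,1.5,26],[0,0,0],1]]}}

```text
clock: 56.28
tcp_pos: [0.5031, -0.1186, 0.1243]
orientation: [0.0, -0.116, 0.993, 0.002]
wrist_force: [1.7, 7.2, -1.1]
finger_gap: 0.0106
grip_force: 28.6
```

```bash
cat > k.py <<'E'
from h import *
plan([])
for n in('scene','top','scene','top'):
    p=env.read_camera(n)
    for t in('cover_handle','cover_hinge'): print(n,t,[(np.round(x['centre'],4).tolist(),round(x['confidence'],2)) for x in env.landmark_of(t,p)])
plan([])
E
python3 k.py
```

```text
t 56.27 tcp [ 0.5031 -0.1186  0.1243] psi 193.36 gap 0.0106 F [ 1.7  7.2 -1.1] grip 28.6
scene cover_handle [([0.4994, -0.1177, 0.1468], 0.97)]
scene cover_hinge [([0.5468, -0.296, 0.1373], 0.62)]
top cover_handle []
top cover_hinge []
scene cover_handle [([0.4997, -0.1178, 0.1488], 0.93)]
scene cover_hinge [([0.5465, -0.2927, 0.1412], 0.7), ([0.7971, -0.0066, 0.002], 0.58), ([0.7766, -0.1874, 0.0053], 0.39)]
top cover_handle [([0.7956, -0.0041, -0.0015], 0.4), ([0.498, 0.4316, 0.0024], 0.34)]
top cover_hinge []
t 56.88 tcp [ 0.5031 -0.1186  0.1244] psi 193.37 gap 0.0112 F [ 1.9  7.2 -2.5] grip 28.6
```

>>> {"fn": "move_arm", "kwargs": {"targets": [[[0,0,2],[0,0,0],1],[[0,0,4],[0,0,0],1],[[0,0,4],[0,0,0],1]]}}

```text
clock: 57.25
tcp_pos: [0.5031, -0.1185, 0.1207]
orientation: [0.0, -0.116, 0.993, 0.002]
wrist_force: [0.9, 8.0, 0.5]
finger_gap: 0.0107
grip_force: 29.0
```

>>> {"fn": "move_arm", "kwargs": {"targets": [[[0,0,0],[0,0,0],0.6],[[0,0,0],[0,0,0],0.2],[[0,0,0],[0,0,0],0.0],[[0,0,-15],[0,0,0],0.0],[[0,0,-60],[0,0,0],0]]}}

```text
clock: 57.88
tcp_pos: [0.5017, -0.1198, 0.1797]
orientation: [-0.002, -0.116, 0.993, 0.001]
wrist_force: [0.4, -0.2, -0.3]
finger_gap: 0.0426
grip_force: 0.0
```

>>> {"fn": "move_arm", "kwargs": {"targets": [[[0,50,-40],[0,0,0],0],[[0,110,-80],[0,0,0],0],[[0,170,-120],[0,0,0],0],[[0,220,-120],[0,0,0],0],[[0,220,-120],[0,0,0],0]]}}

```text
clock: 58.5
tcp_pos: [0.452, 0.0969, 0.303]
orientation: [0.002, -0.119, 0.993, 0.0]
wrist_force: [0.7, -0.9, -0.2]
finger_gap: 0.0425
grip_force: 0.0
```

```bash
python3 k.py
python3 - <<'E'
from h import *
im=[]
for n,(r,c) in (('scene',(110,250)),('top',(220,350))):
    p=env.read_camera(n); im.append(cv2.resize(p['pixels'][r:r+120,c:c+120],(400,400),interpolation=cv2.INTER_CUBIC))
    for t in('dish0','carton','cover_handle'): print(n,t,[(np.round(x['centre'],3).tolist(),round(x['confidence'],2)) for x in env.landmark_of(t,p)])
cv2.imwrite('pics/end.png',np.hstack(im)[...,::-1])
E
```

```text
t 58.5 tcp [0.452  0.0969 0.303 ] psi 193.63 gap 0.0425 F [ 0.7 -0.9 -0.2] grip 0.0
scene cover_handle [([0.4993, -0.1173, 0.1425], 0.91)]
scene cover_hinge [([0.5465, -0.2913, 0.1416], 0.95)]
top cover_handle [([0.5267, -0.2033, 0.001], 0.37)]
top cover_hinge [([0.5428, -0.2939, 0.1464], 0.71)]
scene cover_handle [([0.501, -0.1189, 0.1426], 0.93)]
scene cover_hinge [([0.5501, -0.294, 0.1378], 0.77)]
top cover_handle [([0.51, -0.1144, 0.1403], 0.97)]
top cover_hinge [([0.5444, -0.2926, 0.1444], 0.85), ([0.7791, -0.1861, -0.0038], 0.68)]
t 59.1 tcp [0.4528 0.0932 0.3001] psi 193.24 gap 0.0427 F [ 0.8 -0.7 -0.9] grip 0.0
scene dish0 [([0.674, -0.439, -0.001], 0.94), ([0.733, 0.374, -0.003], 0.86), ([0.526, -0.207, 0.042], 0.66), ([0.477, -0.433, -0.003], 0.59), ([0.524, -0.204, 0.026], 0.53), ([0.528, -0.207, 0.064], 0.39)]
scene carton [([0.5, 0.429, 0.002], 0.64), ([0.796, -0.01, 0.002], 0.37)]
scene cover_handle [([0.498, -0.116, 0.142], 0.62)]
top dish0 [([0.472, -0.435, 0.003], 0.98), ([0.73, 0.377, 0.001], 0.71), ([0.675, -0.438, -0.004], 0.69)]
top carton [([0.5, 0.434, 0.001], 0.84)]
top cover_handle [([0.508, -0.114, 0.143], 0.66), ([0.779, -0.186, -0.003], 0.47)]
```

View pics/end.png

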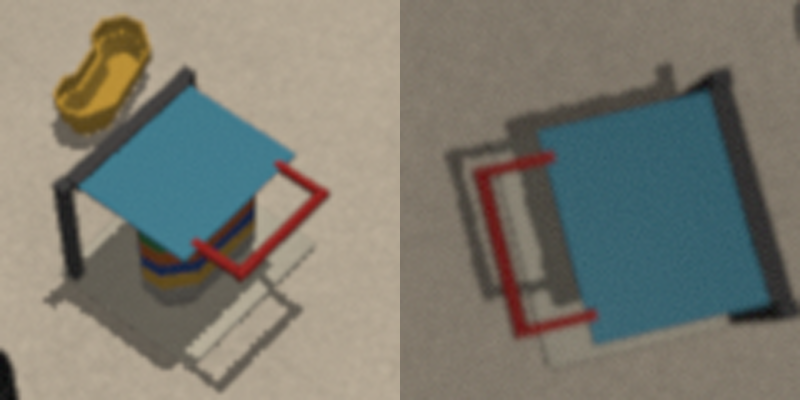

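The cover is level, with the handle at z ≈ 0.142 m and the hinge at 0.140 m. The stack is intact under it and the carton is on the mat.

```bash
python3 -c "
from h import *
print(env.hand_in())"
```

```text
the job is handed in; nothing more can be done
None
```

The job is handed in (no verdict came back): all four dishes are nested fully home, the cover is folded level over the stack, the carton lies flat on the middle of the mat, and the bottle, test box and pen cup were left alone.

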